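# Check the crusher's jaw gap, load the feed drawer and shut it

### The arm

A 6-joint arm with a two-finger parallel gripper is mounted at the origin on the work surface. World frame = base frame: x ahead of the robot, y to its left, z up, the work surface at z = 0. Lengths are in m, angles in rad, forces in N, time in s.
With the tool pointing down it reaches from about 0.325 to 0.9 m from the base axis. Payload 6.1 kg.
Tool frame: the origin (TCP) lies midway between the tips of the shut fingers; the grasp point (between the pads) lies 19 mm behind it; z points along the fingers, y is the line along which they close (so a half turn about z gives the same grasp; the last joint's range is limited). The gripper opens to 87 mm and grips with 3 to 60 N. Pads are 19 mm wide; open, the fingers measure 117 mm over their backs; the gripper's body (75 mm by 190 mm) begins 51 mm behind the grasp point.
Start: joints at [0.992, 0.22, 1.526, -0, 1.395, -0.126], TCP at [0.273, 0.562, 0.223] pointing down, gripper open.
Joint ranges: [-2.98, 2.98], [-0.91, 2.08], [0.09, 2.57], [-1.24, 4.39], [0.2, 2.65], [-2.68, 2.68]. Speed limits (rad/s): [2.57, 2.57, 3.01, 3.14, 3.14, 3.14].

### API

Orientations are given as a 3x3 rotation matrix whose columns are the frame's x, y, z axes.
In Python, from bench import readout, capture, camera_info, workorder gives the robot as it stands. The module is installed in compiled form; this text tells all that it offers.
- The arm moves only by the shell command python3 -m crank 'ROWS' [FORCE]. ROWS is JSON, a list that holds one entry, the list of rows, each a list of 7 numbers: the shift along the tool's x, y, z as a fraction of full scale, then the turn, a rotation vector about the tool's x, y, z as a fraction of full scale, then the finger opening in mm, from 0 to 87. In form: [[[x, y, z, rx, ry, rz, gripper], ...]]. A call has 1 to 12 rows; each row shifts and turns the commanded pose from where the row before left it, along the tool's axes as they then stand; what a row does not reach is not made up. Full scale, the value 1, is 20 mm for a shift and 0.1 rad for a turn. A row lasts 1/10 s, in which the tool goes at most 50 mm and 8.59 degrees, less where a joint would pass 70% of its speed; a pose out of reach is approached as far as the arm can. A call with a number of a shift or a turn outside -1 to 1 is refused whole. A call with a gripper value outside its range is refused whole. The fingers move at their own pace and stop on an object; FORCE is the grip in N (left out, the last holds). Time passes only in rows, so rows that do not move let the fingers close. It gives the time, the measured TCP pose, the force, the opening and the grip force at its end, in the units of the state.
- readout.sense(): the state, without advancing time (a new reading comes with each control period).
- capture(name): name is "side" or "top"; returns (picture, depth): 420x560x3 uint8, red, green, blue; 420x560 float32, m along the optical axis (not along the pixel's ray), 0 where there is no reading.
- camera_info(name): a dict with "camera_matrix" (3x3 intrinsics, pixels), "distortion" ([k1, k2, p1, p2, k3] as OpenCV has them; the pictures are not rectified), "cam_to_world" (4x4, takes a point from camera to world coordinates). Camera axes: x right, y down, z forward; pixel columns grow to the right and rows downward; lengths in m; the calibration is good to about 2 mm. A picture is of the moment at which its call begins. camera_info takes no time and is no camera call.
- workorder.finish_job(): hands the job in; it is judged then, once.
The state is a dict: "time_s": time; "q": joint angles; "qd": joint speeds; "joint_torque": joint torques, N m; "ee_pos": TCP position; "tcp_rot": TCP orientation; "force": force on the tool from outside, world axes, zero at the start; "moment": the same for the moment, N m; "opening": finger opening in m; "grasp_force": force on a finger pad.
Only numpy, scipy, OpenCV 4.12 (cv2) and the standard library are available. Lean on these libraries where they do the work, as an engineer would, in place of code of your own. Each camera call takes 0.05 s, during which the arm holds its last target. There are 200 camera calls.

### The job

Get the bench crusher ready for a run: first check the jaw gap by sliding the gauge's blade straight into it from the front until the gauge's shoulder meets the jaws, hold it there for a second, then draw it out and lay it back flat on its rubber mat. After that carry the tray over the open feed drawer and tip it so that its limestone lumps slide in, and put every lump lying on the bench into the drawer too. Finally stand the tray level on the bench and push the drawer fully home, leaving everything else on the bench where it is.

Things in the scene. Friction and masses are not known exactly. Their poses are not given: they have to be found in the camera images.
- crusher: fixed bench crusher 360 wide (y) x 220 deep (x) mm; origin on the bench below its middle, +x to its back, front face at x = -110 towards the robot. Right (y -185 to -75): two steel jaws, tops 90 mm up, with an upright gap between. Left (y -50 to 150): open-topped drawer bay, cheeks 100 high. From x = -10 back a head covers it, 110 to 170 mm up.
- gap_mouth (a point): middle of the mouth of the jaw gap on the front face, 60 mm above the bench; axes as the crusher's. The gap is 8 mm wide (y), runs 100 mm along +x, open at front and top, floor 30 and top 90 mm above the bench. The mouth flares at 45 degrees from 28 mm wide at the face to 8 mm wide 10 mm further in.
- drawer (a joint): how far the feed drawer stands out of the crusher, m: 0 = shut (home against its stop), up to 0.150; it slides to the crusher's -x as it opens, friction about 1.5 N
- drawer_in (a point): centre of the feed drawer's inner floor, 10 mm above the bench; moves with the drawer, axes as the crusher's. The drawer is an open aluminium box, inside 158 (x) x 178 (y) mm, walls 6 thick with rim 69 mm above this point; front panel 8 mm thick, 196 wide, outer face at x = -93, top 77 mm above this point.
- drawer_handle (a point): middle of the drawer's round pull bar (12 mm thick, 100 mm long along the crusher's y), 35 mm in front of the drawer's front panel, 64 mm above the bench; moves with the drawer
- gauge: the gap gauge: steel blade 70 long (x) x 5 thick (y) x 30 high (z 2 to 32) ending at x = +70; shoulder plate 8 thick, 64 wide, 36 high whose front face is at x = 0; black plastic handle 28 wide x 34 high behind it, x = -118 to -8. 140 g. Origin on its underside below the shoulder's front face; lies flat with z up.
- gauge_grip (a point): where to grip the gauge's handle (28 mm wide along y), at its x = -60, 26 mm above its underside
- gauge_tip (a point): tip of the gauge's blade, at x = +70, 17 mm above its underside
- gauge_mat: thin grey rubber mat 240 (x) x 120 (y) x 3 mm fixed to the bench, the gauge's place; origin at the centre of its underside
- tray: aluminium carrying tray 200 (x) x 140 (y) mm, floor 3 thick, walls 28 high on three sides, open at its +x end (the spout); bail handle over its middle on two posts. 280 g. Origin at the centre of its underside.
- tray_handle (a point): middle of the tray's handle bar, 16 x 16 mm, 140 mm long along the tray's y, 104 mm above the tray's underside; axes as the tray's
- tray_spout (a point): middle of the tray's open edge, at its x = +100, on the floor's top
- beaker: blue plastic cup 70 across, 85 mm high; leave alone
- wash_bottle: white bottle 64 across, 170 mm high; leave alone
- jar: glass jar 68 across, 60 mm high; leave alone
- spatula: spatula 200 mm long lying on the bench; leave alone
- lump0: limestone lump, pale rough block 58 (x) x 38 (y) x 34 (z) mm, 80 g, origin at its middle; it may roll onto any face. Starts on the tray; may be absent.
- lump1: limestone lump, pale rough block 58 (x) x 38 (y) x 34 (z) mm, 80 g, origin at its middle; it may roll onto any face. Starts on the tray; may be absent.
- lump2: limestone lump, pale rough block 58 (x) x 38 (y) x 34 (z) mm, 80 g, origin at its middle; it may roll onto any face. Starts on the tray; may be absent.
- lump3: limestone lump, pale rough block 58 (x) x 38 (y) x 34 (z) mm, 80 g, origin at its middle; it may roll onto any face. Starts on the tray; may be absent.
- lump4: limestone lump, pale rough block 58 (x) x 38 (y) x 34 (z) mm, 80 g, origin at its middle; it may roll onto any face. Starts on the bench; may be absent.
- lump5: limestone lump, pale rough block 58 (x) x 38 (y) x 34 (z) mm, 80 g, origin at its middle; it may roll onto any face. Starts on the bench; may be absent.
- lump6: limestone lump, pale rough block 58 (x) x 38 (y) x 34 (z) mm, 80 g, origin at its middle; it may roll onto any face. Starts on the bench; may be absent.
There are look-alikes about, which are no part of the job. Leave any red or yellow look-alike of the lump4 alone. Leave any red look-alike of the lump1 alone.

How it is judged:
On the way, in this order (a step that is already met when the one before it is completed fails the run):
1. the gauge's blade is in the jaw gap up to its shoulder (within 4 mm), straight, and stays so for half a second (x of gauge_tip in the frame of gap_mouth above 0.066 m and y of gauge_tip in the frame of gap_mouth between -0.006 and 0.006 m and z of gauge_tip in the frame of gap_mouth between -0.03 and 0.02 m and angle between the x axis of gauge and the x axis of crusher, either way round below 0.1 rad and angle between gauge's own z axis and vertical below 0.2 rad), for 0.5 s.
2. the gauge lies flat on its mat again, let go (x of gauge_grip in the frame of gauge_mat between -0.12 and 0.12 m and y of gauge_grip in the frame of gauge_mat between -0.06 and 0.06 m and z of gauge_grip in the frame of gauge_mat between 0.022 and 0.036 m and angle between gauge's own z axis and vertical below 0.12 rad and contact force between the fingers and gauge below 0.2 N and linear speed of gauge below 0.03 m/s), for 0.3 s.
3. the tray is tipped by more than 25 degrees with its spout over or close by the drawer (within 130 mm of its middle) (angle between tray's own z axis and vertical above 0.44 rad and horizontal distance between tray_spout and drawer_in below 0.13 m and value of joint drawer above 0.09 m), for 0.2 s.
At the end, for the whole second after the job is handed in: All lumps lie inside the feed drawer, the drawer is shut to within 6 mm, the gauge lies flat with its grip over its mat, and the tray stands level on the bench, all let go and at rest (value of joint drawer below 0.006 m and x of lump0 in the frame of drawer_in between -0.085 and 0.085 m and y of lump0 in the frame of drawer_in between -0.095 and 0.095 m and z of lump0 in the frame of drawer_in between 0.005 and 0.085 m and x of lump1 in the frame of drawer_in between -0.085 and 0.085 m and y of lump1 in the frame of drawer_in between -0.095 and 0.095 m and z of lump1 in the frame of drawer_in between 0.005 and 0.085 m and x of lump2 in the frame of drawer_in between -0.085 and 0.085 m and y of lump2 in the frame of drawer_in between -0.095 and 0.095 m and z of lump2 in the frame of drawer_in between 0.005 and 0.085 m and x of lump3 in the frame of drawer_in between -0.085 and 0.085 m and y of lump3 in the frame of drawer_in between -0.095 and 0.095 m and z of lump3 in the frame of drawer_in between 0.005 and 0.085 m and x of lump4 in the frame of drawer_in between -0.085 and 0.085 m and y of lump4 in the frame of drawer_in between -0.095 and 0.095 m and z of lump4 in the frame of drawer_in between 0.005 and 0.085 m and x of lump5 in the frame of drawer_in between -0.085 and 0.085 m and y of lump5 in the frame of drawer_in between -0.095 and 0.095 m and z of lump5 in the frame of drawer_in between 0.005 and 0.085 m and x of lump6 in the frame of drawer_in between -0.085 and 0.085 m and y of lump6 in the frame of drawer_in between -0.095 and 0.095 m and z of lump6 in the frame of drawer_in between 0.005 and 0.085 m and x of gauge_grip in the frame of gauge_mat between -0.12 and 0.12 m and y of gauge_grip in the frame of gauge_mat between -0.06 and 0.06 m and z of gauge_grip in the frame of gauge_mat between 0.022 and 0.036 m and angle between gauge's own z axis and vertical below 0.12 rad and angle between tray's own z axis and vertical below 0.1 rad and height (world z) of tray below 0.012 m and linear speed of each of tray, gauge below 0.03 m/s); the robot touches nothing.
It fails at once if the beaker is shifted by more than 4 cm or knocked over (distance of beaker from where it was at the start of the episode above 0.04 m or angle between beaker's own z axis and vertical above 0.6 rad).
It fails at once if the wash bottle is shifted by more than 4 cm or knocked over (distance of wash_bottle from where it was at the start of the episode above 0.04 m or angle between wash_bottle's own z axis and vertical above 0.6 rad).
It fails at once if the jar is shifted by more than 4 cm or knocked over (distance of jar from where it was at the start of the episode above 0.04 m or angle between jar's own z axis and vertical above 0.6 rad).
It fails at once if the spatula is shifted by more than 4 cm or knocked over (distance of spatula from where it was at the start of the episode above 0.04 m or angle between spatula's own z axis and vertical above 0.6 rad).
Of lump0, lump1, lump2, lump3 only 2 to 4 are there at a start; the rules pass over those that are not, and their reading is None.
Of lump4, lump5, lump6 only 2 to 3 are there at a start; the rules pass over those that are not, and their reading is None.
At some moment in a run one of gauge, tray, lump4, lump5, lump6 may be knocked a few centimetres aside while the robot is not near it.
It also fails if it takes over 210 s, if anything falls off the work surface, if the arm or the gripper's body presses on something with over 40 N, if the wrist force passes 120 N, or if a joint passes its speed limit or range.

## Working session

There is one attempt and no reset: what is moved stays moved. The work goes in short steps, Python scripts to look and compute and a shell command to move; the robot and the scene stay as the last step left them, time stands still between calls to the robot, and variables do not carry over. Pictures are saved under pics/ and viewed, at most 16 in all, crops included, and the job is handed in when it is done.

```bash
mkdir -p pics; cat > h.py <<'E'
import numpy as np, cv2
from bench import readout, capture, camera_info, workorder
def cam(n):
    c=camera_info(n); return np.array(c["camera_matrix"],float),np.array(c["distortion"],float),np.array(c["cam_to_world"],float)
def snap(n,f=None):
    p,d=capture(n)
    if f: cv2.imwrite(f"pics/{f}.png",p[:,:,::-1])
    np.savez(f"/tmp/{n}.npz",p=p,d=d)
    return p,d
def ray(n,uv,z):
    K,D,T=cam(n); uv=np.array(uv,float).reshape(-1,1,2)
    r=cv2.undistortPoints(uv,K,D).reshape(-1,2); r=np.c_[r,np.ones(len(r))]@T[:3,:3].T
    o=T[:3,3]; return o+r*((z-o[2])/r[:,2])[:,None]
def cloud(n,d):
    K,D,T=cam(n); h,w=d.shape
    uv=np.stack(np.meshgrid(np.arange(w),np.arange(h)),-1).astype(float).reshape(-1,1,2)
    r=cv2.undistortPoints(uv,K,D).reshape(-1,2); P=np.c_[r,np.ones(len(r))]*d.reshape(-1,1)
    P=P@T[:3,:3].T+T[:3,3]; P[d.reshape(-1)==0]=np.nan
    return P.reshape(h,w,3)
def tool(dp):
    "world shift -> tool axes in rows' units (20mm)"
    s=readout.sense(); return np.array(s["tcp_rot"]).T@np.array(dp)/0.02
E
python3 - <<'E'
from h import *
for n in("top","side"):
    snap(n,n+"0"); K,D,T=cam(n); print(n,K[0,0],T[:3,3].round(3),T[:3,2].round(2),D)
s=readout.sense(); print({k:np.round(v,3).tolist() for k,v in s.items()})
E
```

```text
top 474.069552532969 [ 0.384 -0.002  1.457] [ 0.1   0.   -0.99] [-0.07765668  0.          0.          0.          0.        ]
side 486.45805092357557 [-0.197 -0.799  1.102] [ 0.5   0.54 -0.68] [-0.02142336  0.          0.          0.          0.        ]
{'time_s': 0.1, 'q': [0.992, 0.221, 1.527, -0.0, 1.395, -0.126], 'qd': [-0.001, -0.003, -0.002, -0.002, -0.0, -0.002], 'joint_torque': [0.0, -49.594, -38.852, 0.07, 0.052, -0.0], 'ee_pos': [0.273, 0.562, 0.222], 'tcp_rot': [[-0.899, 0.437, -0.001], [0.437, 0.899, -0.001], [0.0, -0.002, -1.0]], 'force': [-0.964, 0.276, -0.283], 'moment': [0.007, 0.046, -0.048], 'grasp_force': 0.0, 'opening': 0.087}
```

View pics/top0.png

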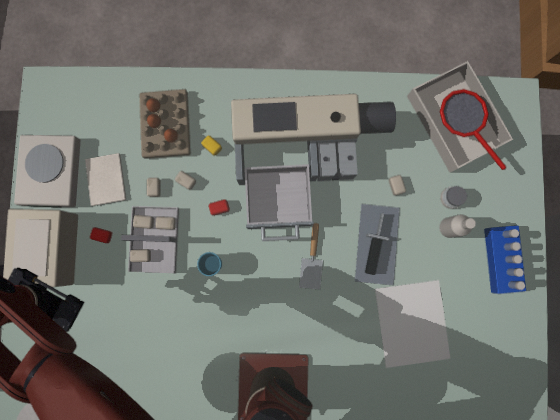

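View pics/side0.png

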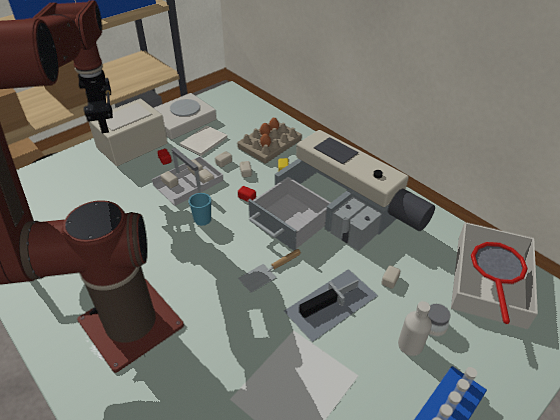

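```bash
python3 - <<'E'
from h import *
p=np.load("/tmp/top.npz")["p"]; 
a=cv2.resize(p[85:285,225:425],None,fx=4,fy=4,interpolation=cv2.INTER_CUBIC)[:600+200]
a=cv2.resize(p[130:280,230:420],None,fx=4,fy=4,interpolation=cv2.INTER_CUBIC); cv2.imwrite("pics/crop1.png",a[:,:,::-1])
p=np.load("/tmp/top.npz")["p"]; d=np.load("/tmp/top.npz")["d"]; C=cloud("top",d)
np.set_printoptions(precision=4,suppress=True)
def rect(m,name):
    n,l,st,ce=cv2.connectedComponentsWithStats(m.astype(np.uint8)); i=1+np.argmax(st[1:,4]); m=l==i
    q=C[m]; q=q[~np.isnan(q[:,0])]; r=cv2.minAreaRect((q[:,:2]*1000).astype(np.float32)); print(name,m.sum(),np.round(r[0],1),np.round(r[1],1),round(r[2],2),'z',np.percentile(q[:,2],[5,50,95]))
z=C[:,:,2]; W=np.zeros(z.shape,bool); 
def win(x0,y0,x1,y1):
    w=W.copy(); w[y0:y1,x0:x1]=1; return w
print("bench z",np.nanmedian(z[win(60,300,190,360)]), np.nanmedian(z[win(320,80,400,92)]))
rect(win(225,85,360,145)&(z>.16)&(z<.18),"head")
rect(win(305,130,333,190)&(z>.085)&(z<.095),"jawL")
rect(win(333,130,365,190)&(z>.085)&(z<.095),"jawR")
rect(win(240,150,320,232)&(z>.07)&(z<.095),"drawer rim")
rect(win(255,222,305,245)&(z>.055)&(z<.078),"handle")
hsv=cv2.cvtColor(p,cv2.COLOR_RGB2HSV)
g=cv2.cvtColor(p,cv2.COLOR_RGB2GRAY)
rect(win(350,200,405,285)&(g<45)&(z>.02),"gauge handle")
rect(win(360,200,395,240)&(z>.02),"gauge top2"); 
rect(win(350,200,405,285)&(z>.02),"gauge all")
rect(win(120,200,185,280)&(z>.09)&(z<.13),"tray handle")
rect(win(120,200,185,280)&(z>.015)&(z<.13),"tray")
for n,w in(("A",(143,175,163,200)),("B",(172,168,198,192)),("C",(385,172,408,198))): rect(win(*w)&(z>.015),"lump"+n)
for n,w in(("beaker",(195,248,226,280)),("bottle",(435,212,478,240)),("jar",(438,182,470,212)),("red",(205,198,232,218))): rect(win(*w)&(z>.015),n)
E
```

```text
bench z 0.000919072216448269 0.0003065344132343606
head 5173 [784.1 -44.7] [121.3 361.1] 4.22 z [0.1653 0.1708 0.1766]
jawL 428 [ 684.1 -139.2] [101.4  44.7] 5.51 z [0.0858 0.0906 0.0945]
jawR 628 [ 687.8 -194.4] [99.7 70.7] 1.87 z [0.0863 0.0905 0.0941]
drawer rim 728 [563.7  -1.2] [197.6 195.3] 4.48 z [0.0727 0.0801 0.0929]
handle 242 [463.9  -9.1] [ 41.2 111.6] 4.51 z [0.0635 0.0694 0.0743]
gauge handle 8 [ 416.8 -282.5] [ 1.4 18.5] 80.69 z [0.0211 0.0255 0.033 ]
gauge top2 145 [ 486.8 -299.8] [79.8 59.8] 12.33 z [0.0242 0.037  0.0429]
gauge all 503 [ 440.1 -304.9] [ 63.5 184.9] 88.8 z [0.0257 0.0368 0.0421]
tray handle 287 [436.9 374.4] [141.4  16.3] 89.78 z [0.106  0.1119 0.1168]
tray 1360 [437.3 375.4] [144.2 200.9] 89.52 z [0.0197 0.036  0.114 ]
lumpA 233 [596.7 381.7] [54.4 37.7] 3.93 z [0.0236 0.0334 0.039 ]
lumpB 235 [622.2 286.7] [60.1 37.9] 59.37 z [0.0257 0.0329 0.038 ]
lumpC 225 [ 621.7 -365.7] [55.1 40.3] 17.18 z [0.0247 0.0329 0.0393]
beaker 256 [368.3 194. ] [66.4 67.4] 0.86 z [0.0229 0.0739 0.0878]
bottle 631 [ 495.2 -526.8] [63.5 55.8] 9.36 z [0.0286 0.1121 0.1711]
jar 439 [ 587.1 -535.6] [64.1 60.5] 56.87 z [0.0241 0.0586 0.0649]
red 245 [540.7 179.4] [38.6 59.2] 17.04 z [0.0229 0.0333 0.0397]
```

View pics/crop1.png

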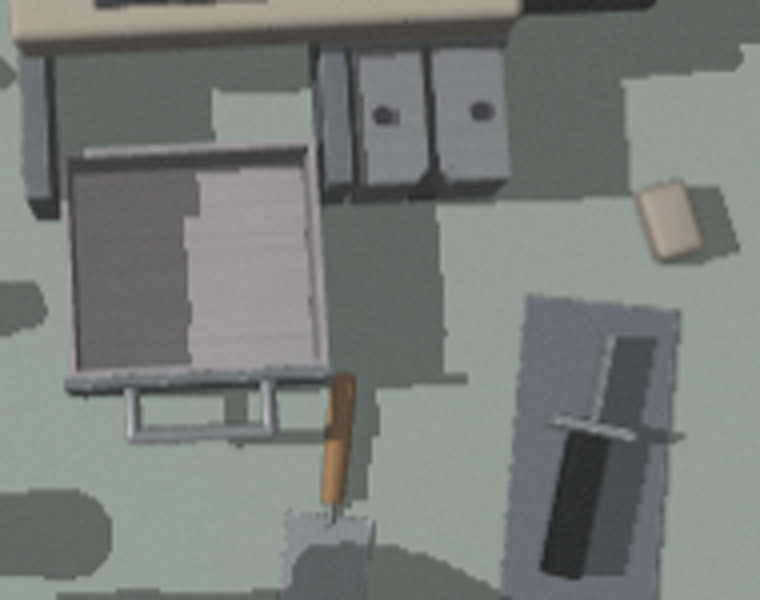

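```bash
cat >> h.py <<'E'
def win(x0,y0,x1,y1):
    w=np.zeros((420,560),bool); w[y0:y1,x0:x1]=1; return w
def gauge(w=(345,195,420,290)):
    "yaw & grip xy from top view: points above the mat"
    p,d=snap("top"); C=cloud("top",d); z=C[:,:,2]; g=cv2.cvtColor(p,cv2.COLOR_RGB2GRAY)
    m=win(*w)&(z>.028)&(z<.05); q=C[m]; xy=q[:,:2]
    dark=g[m]<60
    vx,vy,x0,y0=cv2.fitLine(xy[dark].astype(np.float32),cv2.DIST_HUBER,0,.01,.01).ravel()
    if vx<0: vx,vy=-vx,-vy
    yaw=np.arctan2(vy,vx); u=np.array([vx,vy]); n=np.array([-vy,vx])
    t=(xy-[x0,y0])@u; s=(xy-[x0,y0])@n
    print("n",len(xy),dark.sum(),"yaw",yaw,"handle t",np.percentile(t[dark],[1,99]),"s",np.percentile(s[dark],[2,98]),"all t",t.min(),t.max())
    b=~dark&(t>.06); 
    sh=t[(abs(s)>.02)]; print("shoulder t",np.percentile(sh,[5,50,95]) if len(sh) else None, "blade s",np.median(s[t>t.max()-.05]))
    return np.array([x0,y0]),u
E
python3 - <<'E'
from h import *
np.set_printoptions(precision=4,suppress=True)
c,u=gauge(); print(c,u)
# gauge endpoints by rays, crop pixel /4 + offset
f=lambda x,y:(230+x/4,130+y/4)
print("tip",ray("top",[f(613,337)],.035),"shoulder",ray("top",[f(555,418),f(635,436)],.039),"hend",ray("top",[f(542,569),f(580,578)],.037))
print("mouth",ray("top",[f(415,190),f(438,188)],.09),"gap in",ray("top",[f(428,60),f(430,120)],.09))
print("jaw edges",ray("top",[f(355,55),f(507,50),f(362,188),f(507,180)],.09))
print("panel corners",ray("top",[f(66,380),f(328,372)],.087),"rim back",ray("top",[f(65,155),f(313,143)],.079))
print("bar",ray("top",[f(130,437),f(273,431)],.064))
p,d=np.load("/tmp/side.npz")["p"],0
a=cv2.resize(p[150:350,240:440],None,fx=3,fy=3,interpolation=cv2.INTER_CUBIC);b=cv2.resize(np.load("/tmp/top.npz")["p"][195:285,110:200],(540,540),interpolation=cv2.INTER_CUBIC)[:400]
cv2.imwrite("pics/crop2.png",a[:,:,::-1])
E
```

```text
n 469 337 yaw -0.20294973 handle t [-0.0534  0.0521] s [-0.0134  0.0125] all t -0.05430566769172065 0.13237878249252338
shoulder t [0.0563 0.0606 0.0639] blade s -0.0005776088630611573
[ 0.4027 -0.2923] [ 0.9795 -0.2016]
tip [[ 0.5283 -0.321   0.035 ]] shoulder [[ 0.4658 -0.2764  0.039 ]
 [ 0.4536 -0.3369  0.039 ]] hend [[ 0.353  -0.2678  0.037 ]
 [ 0.3469 -0.2963  0.037 ]]
mouth [[ 0.6272 -0.163   0.09  ]
 [ 0.6292 -0.1799  0.09  ]] gap in [[ 0.7247 -0.1717  0.09  ]
 [ 0.6796 -0.1735  0.09  ]]
jaw edges [[ 0.727  -0.1177  0.09  ]
 [ 0.7339 -0.2301  0.09  ]
 [ 0.6277 -0.1242  0.09  ]
 [ 0.6364 -0.2305  0.09  ]]
panel corners [[ 0.4821  0.0878  0.087 ]
 [ 0.4925 -0.1017  0.087 ]] rim back [[ 0.649   0.0943  0.079 ]
 [ 0.6625 -0.0885  0.079 ]]
bar [[ 0.443   0.0411  0.064 ]
 [ 0.45   -0.0638  0.064 ]]
```

View pics/crop2.png

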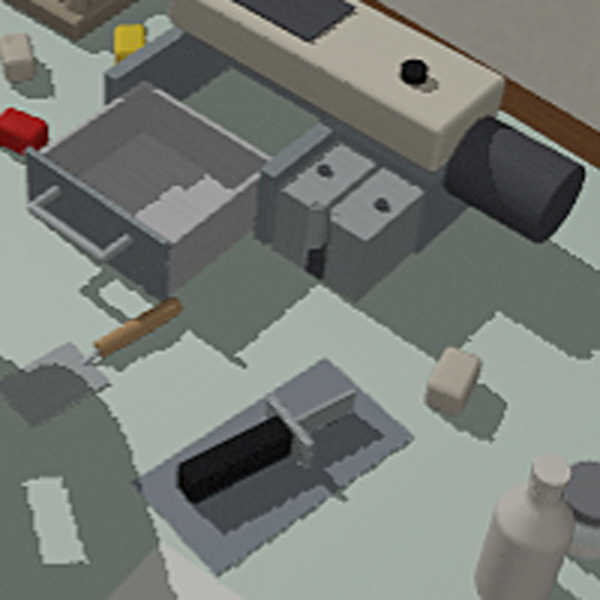

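```bash
python3 - <<'E'
from h import *
np.set_printoptions(precision=4,suppress=True)
z=np.load("/tmp/top.npz"); g=cv2.cvtColor(z["p"],cv2.COLOR_RGB2GRAY).astype(float); C=cloud("top",z["d"])
for r in range(145,180,3): print(r,g[r,328:346].astype(int))
pts=[]
for r in range(145,172):
    seg=np.clip(g[r,330:344].max()-20-g[r,330:344],0,None); 
    if seg.sum()>0: pts.append((330+(seg*np.arange(14)).sum()/seg.sum(),r))
w=ray("top",pts,.09); print(w[::4]); print(np.polyfit(w[:,0],w[:,1],1))
h=(C[:,:,2]>.165)&(C[:,:,2]<.178)&win(225,85,360,145)
print("head y range",np.percentile(C[h][:,1],[0,1,99,100]))
s=np.load("/tmp/side.npz"); gs=cv2.cvtColor(s["p"],cv2.COLOR_RGB2GRAY)
for r in range(212,236,3): print(r,gs[r,335:362])
E
```

```text
145 [129 129 127 130 128 131 126  87  55  68 121 130 129 130 129 130 129 130]
148 [130 129 129 130 131 130 127 106  56  67 119 129 128 128 129 130 130 128]
151 [127 131 127 129 130 128 127 123  57  63 111 127 128 127 129 128 129 128]
154 [130 130 129 130 129 132 129 126  71  58  67 129 129 131 129 127 130 129]
157 [111 112 130 132 129 131 130 127  86  55  69 127 128 131 129 131 131 129]
160 [ 89  93 132 130 131 131 130 129  88  53  66 122 130 130 129 129 130 130]
163 [127 127 127 127 129 128 128 126 104  57  64 117 129 128 128 127 129 127]
166 [131 132 132 130 131 129 129 130 127  55  64 111 129 130 128 130 130 131]
169 [129 130 129 130 129 129 128 130 127  72  59  65 129 129 131 130 129 128]
172 [130 129 130 130 128 130 131 130 102  64  54  64 113 126 124 125 128 130]
175 [111 108 104 101 101 102  82  51  52  55  59  58  60  75  90  82  74  76]
178 [60 58 60 58 52 47 48 49 51 49 47 55 60 59 63 59 57 59]
[[ 0.7246 -0.1692  0.09  ]
 [ 0.7126 -0.1701  0.09  ]
 [ 0.7006 -0.1717  0.09  ]
 [ 0.6886 -0.1724  0.09  ]
 [ 0.6766 -0.173   0.09  ]
 [ 0.6647 -0.1736  0.09  ]
 [ 0.6528 -0.1754  0
[... 238 characters left out ...]
39 138 139 142 145 137  98
  68  72  97 133 142 139 140 142 139]
218 [ 85  83  81  83  78  77  83 117 118  90 110 117 120 120  91  71  86 131
 146 143 142 140 140 138 138 135 138]
221 [ 82  81  82  80  83  83  79  81  89  89  90  87  84  77  67 110 118 115
 134 140 138 136 136 139 139 140 139]
224 [ 83  82  81  81  83  83  81  85  90  92  88  90  85  80  65  72  86 113
 139 143 143 142 138 139 139 138 137]
227 [ 83  81  80  82  84  80  80  88  93  89  90  88  83  76  62  71  82  81
  80  80  74  82 127 145 142 140 141]
230 [82 82 83 84 81 81 84 92 93 87 91 87 83 71 67 77 84 81 81 84 81 79 82 80
 77 74 86]
233 [83 82 84 83 81 80 91 78 44 29 32 35 34 51 75 83 81 81 82 82 80 81 81 83
 80 82 81]
```

```bash
for i in 1; do :; done
python3 -m crank '[[[-0.3,-0.6,0,0,0,-0.8,87],[-0.3,-1,0,0,0,-0.8,87],[-0.3,-1,0,0,0,-0.85,87],[-0.37,-1,0,0,0,0,87],[-0.37,-1,0,0,0,0,87],[-0.37,-1,0,0,0,0,87],[-0.37,-1,0,0,0,0,87],[-0.37,-1,0,0,0,0,87],[-0.37,-1,0,0,0,0,87],[-0.37,-1,0,0,0,0,87],[-0.37,-1,0,0,0,0,87],[-0.37,-1,0,0,0,0,87]]]'
python3 -m crank '[[[-0.37,-1,0,0,0,0,87],[-0.37,-1,0,0,0,0,87],[-0.37,-1,0,0,0,0,87],[-0.37,-1,0,0,0,0,87],[-0.37,-1,0,0,0,0,87],[-0.37,-1,0,0,0,0,87],[-0.37,-1,0,0,0,0,87],[-0.37,-1,0,0,0,0,87],[-0.37,-1,0,0,0,0,87],[-0.37,-1,0,0,0,0,87],[-0.37,-1,0,0,0,0,87],[-0.37,-1,0,0,0,0,87]]]'
cat >> h.py <<'E'
def go(xyz,yaw_y=None):
    "remaining tool units to a world target; rz units for finger-line yaw"
    s=readout.sense(); R=np.array(s["tcp_rot"]); e=np.array(xyz)-s["ee_pos"]
    y=np.arctan2(R[1,1],R[0,1]); print("t",round(s["time_s"],1),"pos",np.round(s["ee_pos"],4),"yaw_y",round(y,3),"z",R[:,2].round(3),"q",np.round(s["q"],2),"F",np.round(s["force"],1),"op",round(s["opening"],4),"gf",round(s["grasp_force"],1))
    print("units",(R.T@e/.02).round(2), "rz", None if yaw_y is None else round(-(yaw_y-y)/.1,2))
    if yaw_y is not None:
        a=yaw_y; Q=np.array([[np.sin(a)*-1,np.cos(a),0],[np.cos(a),np.sin(a),0],[0,0,-1]]).T
        print("units after turn",(Q@e/.02).round(2))
E
python3 -c "
from h import *
go([.406,-.293,.010],1.363)"
```

```text
time_s: 1.35
ee_pos: [0.2997, 0.3161, 0.2223]
tcp_rot: [[-0.979, 0.206, -0.0], [0.206, 0.979, -0.0], [0.0, -0.0, -1.0]]
force: [-0.0, -0.6, 0.0]
opening: 0.087
grasp_force: 0.0
time_s: 2.55
ee_pos: [0.3371, 0.063, 0.2224]
tcp_rot: [[-0.978, 0.206, 0.0], [0.206, 0.978, -0.0], [-0.0, 0.0, -1.0]]
force: [1.3, -0.7, -0.2]
opening: 0.0872
grasp_force: 0.0
t 2.5 pos [0.3371 0.063  0.2224] yaw_y 1.363 z [ 0. -0. -1.] q [-0.05 -0.53  2.19  0.    1.48 -1.41] F [ 1.3 -0.7 -0.2] op 0.0872 gf 0.0
units [ -7.04 -16.71  10.62] rz 0.0
units after turn [ -7.04 -16.71  10.62]
```

```bash

python3 -m crank '[[[-0.42,-1,0,0,0,0,87],[-0.42,-1,0,0,0,0,87],[-0.42,-1,0,0,0,0,87],[-0.42,-1,0,0,0,0,87],[-0.42,-1,0,0,0,0,87],[-0.42,-1,0,0,0,0,87],[-0.42,-1,0,0,0,0,87],[-0.42,-1,0,0,0,0,87],[-0.42,-1,0.2,0,0,0,87],[-0.42,-1,0.3,0,0,0,87],[-0.42,-1,0.5,0,0,0,87],[-0.42,-1,0.6,0,0,0,87]]]' >/dev/null
python3 -c "
from h import *
p,d=snap('side'); gs=cv2.cvtColor(p,cv2.COLOR_RGB2GRAY)
go([.406,-.293,.010],1.363)
q=cloud('side',d); m=(q[:,:,2]>.025)&(q[:,:,2]<.05)&(gs<50)&(q[:,:,0]>.3)&(q[:,:,0]<.5)&(q[:,:,1]<-.2)&(q[:,:,1]>-.4); print(m.sum(),np.median(q[m],0),np.percentile(q[m],[2,98],0))"
```

```text
t 3.8 pos [ 0.386  -0.1946  0.1883] yaw_y 1.362 z [-0.002 -0.001 -1.   ] q [-0.65 -0.23  2.04 -0.    1.33 -2.01] F [-2.7 -0.7 -0.9] op 0.0865 gf 0.0
units [-2.01 -4.59  8.92] rz -0.01
units after turn [-1.99 -4.61  8.91]
400 [ 0.39514815 -0.29605623  0.03555539] [[ 0.34561405 -0.31391422  0.02602603]
 [ 0.4499049  -0.27569319  0.04062145]]
```

```bash

python3 -m crank '[[[-0.4,-0.92,0.7,0,0,0,87],[-0.4,-0.92,0.7,0,0,0,87],[-0.4,-0.92,0.7,0,0,0,87],[-0.4,-0.92,0.7,0,0,0,87],[-0.4,-0.92,0.7,0,0,0,87],[0,0,0.8,0,0,0,87],[0,0,0.8,0,0,0,87],[0,0,0.8,0,0,0,87],[0,0,0.8,0,0,0,87],[0,0,0.8,0,0,0,87],[0,0,0,0,0,0,87],[0,0,0,0,0,0,87]]]' >/dev/null
python3 -c "
from h import *
go([.406,-.293,.010],1.363)"
```

```text
t 5.0 pos [ 0.4064 -0.2896  0.0406] yaw_y 1.363 z [-0.001  0.001 -1.   ] q [-0.78  0.14  1.99  0.    1.01 -2.14] F [ 0.7 -0.2 -0. ] op 0.0869 gf 0.0
units [-0.02 -0.17  1.53] rz 0.0
units after turn [-0.02 -0.17  1.53]
```

```bash

python3 -m crank '[[[0,-0.17,0.75,0,0,0,87],[0,0,0.75,0,0,0,87],[0,0,0,0,0,0,87],[0,0,0,0,0,0,10],[0,0,0,0,0,0,10],[0,0,0,0,0,0,10],[0,0,0,0,0,0,10],[0,0,0,0,0,0,10],[0,0,0,0,0,0,10],[0,0,0,0,0,0,10]]]' 40
python3 -c "
from h import *
go([.406,-.293,.07],1.363)"
```

```text
time_s: 6.0
ee_pos: [0.4058, -0.2933, 0.0106]
tcp_rot: [[-0.978, 0.206, -0.0], [0.206, 0.978, -0.0], [0.0, -0.0, -1.0]]
force: [-0.3, -0.5, 0.4]
opening: 0.0391
grasp_force: 0.0
t 6.0 pos [ 0.4058 -0.2933  0.0106] yaw_y 1.363 z [-0. -0. -1.] q [-0.78  0.2   2.   -0.    0.95 -2.15] F [-0.3 -0.5  0.4] op 0.0391 gf 0.0
units [-0.    0.02 -2.97] rz 0.0
units after turn [-0.    0.02 -2.97]
```

```bash

python3 -m crank '[[[0,0,0,0,0,0,10],[0,0,0,0,0,0,10],[0,0,0,0,0,0,10],[0,0,0,0,0,0,10],[0,0,-0.4,0,0,0,10],[0,0,-0.9,0,0,0,10],[0,0,-0.9,0,0,-0.7,10],[0,0,0,0,0,-0.7,10],[0,0,0,0,0,-0.7,10],[0,0,0,0,0,-0.75,10],[0,0,0,0,0,0,10]]]' 40
python3 -c "
from h import *
go([.4645,-.1893,.055],1.6475)"
```

```text
time_s: 7.1
ee_pos: [0.4058, -0.2933, 0.0549]
tcp_rot: [[-0.997, -0.078, 0.0], [-0.078, 0.997, -0.0], [-0.0, -0.0, -1.0]]
force: [-0.3, 0.1, -1.6]
opening: 0.0277
grasp_force: 40.0
t 7.1 pos [ 0.4058 -0.2933  0.0549] yaw_y 1.649 z [ 0. -0. -1.] q [-0.78  0.12  1.98  0.    1.04 -2.43] F [-0.3  0.1 -1.6] op 0.0277 gf 40.0
units [-3.33  4.95 -0.  ] rz 0.01
units after turn [-3.32  4.96 -0.  ]
```

```bash

python3 -m crank '[[[0,0.8,0,0,0,0,10],[-0.66,0.83,0,0,0,0,10],[-0.66,0.83,0,0,0,0,10],[-0.66,0.83,0,0,0,0,10],[-0.66,0.83,0,0,0,0,10],[-0.66,0.83,0,0,0,0,10],[0,0,0,0,0,0,10],[0,0,0,0,0,0,10]]]' >/dev/null
python3 - <<'E'
from h import *
np.set_printoptions(precision=4,suppress=True)
go([.4645,-.1893,.055],1.6475)
p,d=snap('top'); C=cloud('top',d); s=readout.sense(); c=np.array(s["ee_pos"])[:2]
R=np.array(s["tcp_rot"]); u=-R[:2,0]; n=R[:2,1]
q=C.reshape(-1,3); q=q[(q[:,2]>.065)&(q[:,2]<.1)]; t=(q[:,:2]-c)@u; l=(q[:,:2]-c)@n
b=(abs(l)<.02)&(t>.075)&(t<.15); print("blade",b.sum(),"t max",t[b].max(),"z",np.median(q[b,2])); k=np.polyfit(t[b],l[b],1); print("slope",k[0],"l at tip",np.polyval(k,.13))
a=(abs(l)<.036)&(abs(l)>.01)&(t>.045)&(t<.075); print("shoulder t",np.percentile(t[a],[5,50,95]),a.sum())
tip=c+.13*u+np.polyval(k,.13)*n; print("tip",tip,"gap y there",.0767*tip[0]-.2249)
x=c+u*.0; print("grip-line y at mouth", tip[1]+(.634-tip[0])*.0767, "want",.0767*.634-.2249)
a=cv2.resize(p[140:260,280:400],(600,600),interpolation=cv2.INTER_CUBIC); cv2.imwrite("pics/ins0.png",a[:,:,::-1])
E
```

```text
t 7.9 pos [ 0.4636 -0.1886  0.0544] yaw_y 1.649 z [-0.001  0.    -1.   ] q [-0.54  0.12  1.98 -0.    1.04 -2.19] F [ 0.2 -0.7 -1.6] op 0.0277 gf 40.0
units [-0.04 -0.04 -0.03] rz 0.01
units after turn [-0.04 -0.04 -0.03]
blade 39 t max 0.13135989802085402 z 0.07747970843749319
slope -0.018413441481850045 l at tip 0.0014039925663390162
shoulder t [0.0536 0.0566 0.0596] 14
tip [ 0.593  -0.1778] gap y there -0.17941575202543714
grip-line y at mouth -0.17461989797164593 want -0.1762722
```

View pics/ins0.png

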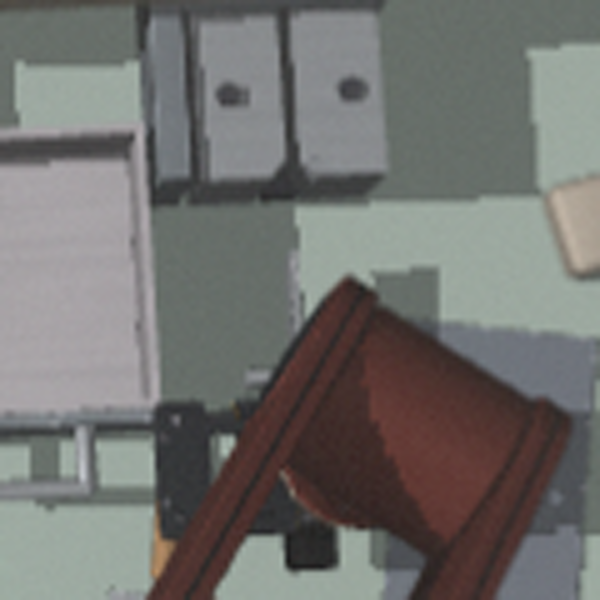

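```bash

python3 -m crank '[[[-0.4,-0.08,0,0,0,0,10],[-0.6,0,0,0,0,0,10],[-0.6,0,0,0,0,0,10],[-0.4,0,0,0,0,0,10],[-0.4,0,0,0,0,0,10],[0,0,0,0,0,0,10]]]'
python3 -m crank '[[[-0.4,0,0,0,0,0,10],[-0.4,0,0,0,0,0,10],[-0.4,0,0,0,0,0,10],[-0.4,0,0,0,0,0,10],[-0.4,0,0,0,0,0,10],[-0.4,0,0,0,0,0,10],[0,0,0,0,0,0,10]]]'
python3 -c "
from h import *
go([.574,-.1809,.055],1.6475)"
```

```text
time_s: 8.55
ee_pos: [0.5132, -0.1875, 0.0546]
tcp_rot: [[-0.997, -0.078, 0.001], [-0.078, 0.997, -0.0], [-0.001, -0.0, -1.0]]
force: [-0.4, -0.8, -1.7]
opening: 0.0279
grasp_force: 40.0
time_s: 9.25
ee_pos: [0.561, -0.1838, 0.0547]
tcp_rot: [[-0.997, -0.078, 0.001], [-0.078, 0.997, -0.0], [-0.001, -0.0, -1.0]]
force: [-0.9, 0.4, -1.1]
opening: 0.0277
grasp_force: 40.0
t 9.2 pos [ 0.561  -0.1838  0.0547] yaw_y 1.648 z [ 0.001 -0.    -1.   ] q [-0.45  0.31  1.75  0.    1.08 -2.1 ] F [-0.9  0.4 -1.1] op 0.0277 gf 40.0
units [-0.66  0.09 -0.01] rz 0.01
units after turn [-0.66  0.09 -0.01]
```

```bash

python3 -m crank '[[[-0.2,0,0,0,0,0,10],[-0.2,0,0,0,0,0,10],[-0.15,0,0,0,0,0,10],[0,0,0,0,0,0,10]]]' | grep -E "ee_pos|^force"
python3 -m crank '[[[-0.1,0,0,0,0,0,10],[0,0,0,0,0,0,10]]]'| grep -E "ee_pos|^force"
python3 -m crank '[[[-0.1,0,0,0,0,0,10],[0,0,0,0,0,0,10]]]'| grep -E "ee_pos|^force"
```

```text
ee_pos: [0.5712, -0.183, 0.0546]
force: [-1.0, -0.4, -1.6]
ee_pos: [0.5729, -0.1828, 0.0546]
force: [0.1, -0.3, -1.4]
ee_pos: [0.575, -0.1826, 0.0546]
force: [0.1, 0.1, -1.5]
```

```bash

for k in 1 2 3; do python3 -m crank '[[[-0.1,0,0,0,0,0,10],[0,0,0,0,0,0,10]]]'| grep -E "ee_pos|^force"; done
```

```text
ee_pos: [0.5754, -0.1824, 0.0542]
force: [-4.7, 0.5, 1.8]
ee_pos: [0.5754, -0.1824, 0.054]
force: [-13.3, -1.1, 6.1]
ee_pos: [0.5755, -0.1824, 0.0538]
force: [-20.2, -1.7, 10.6]
```

```bash

python3 -m crank '[[[0.1,0,0,0,0,0,10],[0,0,0,0,0,0,10],[0,0,0,0,0,0,10],[0,0,0,0,0,0,10],[0,0,0,0,0,0,10],[0,0,0,0,0,0,10],[0,0,0,0,0,0,10],[0,0,0,0,0,0,10],[0,0,0,0,0,0,10],[0,0,0,0,0,0,10],[0,0,0,0,0,0,10],[0,0,0,0,0,0,10]]]'| grep -E "ee_pos|^force"
python3 -c "
from h import *
p,d=snap('side'); cv2.imwrite('pics/ins1.png',cv2.resize(p[150:300,270:420],(600,600),interpolation=cv2.INTER_CUBIC)[:,:,::-1])"
```

```text
ee_pos: [0.5755, -0.1824, 0.0536]
force: [-10.5, -1.6, 2.8]
```

View pics/ins1.png

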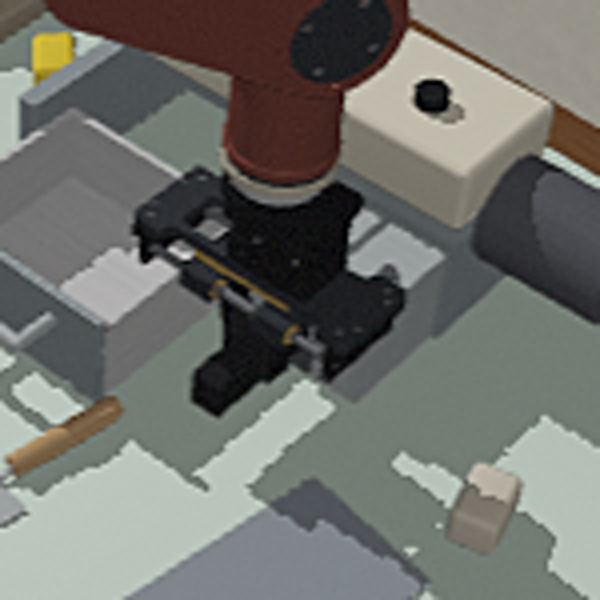

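```bash

python3 -m crank '[[[0.3,0,0,0,0,0,10],[0.6,0,0,0,0,0,10],[0.8,0,0,0,0,0,10],[0.8,0,0,0,0,0,10],[0.8,0,0,0,0,0,10],[0.8,0,0,0,0,0,10],[0.8,0,0,0,0,0,10],[0.8,0,0,0,0,0,10],[0.8,-0.5,0,0,0,0,10],[0.8,-0.8,0,0,0,0,10],[0.5,-0.8,0,0,0,0,10],[0,-0.8,0,0,0,0,10]]]' | grep -E "ee_pos|^force"
python3 -m crank '[[[0,-0.8,0,0,0,0.7,10],[0,-0.8,0,0,0,0.7,10],[0,-0.8,0,0,0,0.7,10],[0,0,0,0,0,0.75,10],[0,0,0,0,0,0,10]]]' | grep -E "ee_pos|^force"
python3 -c "
from h import *
go([.406,-.293,.0115],1.363)"
```

```text
ee_pos: [0.427, -0.2527, 0.0546]
force: [0.8, -0.1, -1.6]
ee_pos: [0.4287, -0.301, 0.0547]
force: [0.4, 0.1, -1.1]
t 13.6 pos [ 0.4287 -0.301   0.0547] yaw_y 1.361 z [ 0.001 -0.    -1.   ] q [-0.76  0.17  1.92  0.    1.05 -2.12] F [ 0.4  0.1 -1.1] op 0.0277 gf 40.0
units [1.2  0.15 2.16] rz -0.02
units after turn [1.19 0.16 2.16]
```

```bash

python3 -m crank '[[[0.6,0.08,0.7,0,0,0,10],[0.6,0.08,0.6,0,0,0,10],[0,0,0.4,0,0,0,10],[0,0,0.3,0,0,0,10],[0,0,0.14,0,0,0,10],[0,0,0,0,0,0,10],[0,0,0,0,0,0,10]]]' | grep -E "ee_pos|^force"
python3 -m crank '[[[0,0,0,0,0,0,35],[0,0,0,0,0,0,60],[0,0,0,0,0,0,70],[0,0,0,0,0,0,70],[0,0,0,0,0,0,70],[0,0,0,0,0,0,70],[0,0,-0.3,0,0,0,70],[0,0,-0.8,0,0,0,87],[0,0,-1,0,0,0,87],[0,0,-1,0,0,0,87],[0,0,-1,0,0,0,87],[0,0,-1,0,0,0,87]]]' | grep -E "ee_pos|^force|open"
```

```text
ee_pos: [0.4059, -0.2924, 0.0122]
force: [-0.2, 0.2, -1.0]
ee_pos: [0.4052, -0.292, 0.115]
force: [0.2, -0.4, -0.4]
opening: 0.0861
```

```bash

python3 -m crank '[[[0,0.2,-1,0,0,0.97,87],[0,0.4,-1,0,0,0.97,87],[0,0.6,-1,0,0,0.97,87],[0,0.6,-1,0,0,0.97,87],[0,0.6,-1,0,0,0.97,87],[0,0.6,-1,0,0,0.97,87],[0,0.6,0,0,0,0.97,87],[0.7,0.6,0,0,0,0.97,87],[0.8,0.6,0,0,0,0.97,87],[0.9,0.4,0,0,0,0.97,87],[1,0.2,0,0,0,0.97,87],[1,0,0,0,0,0.97,87]]]' | grep -E "ee_pos|^force"
python3 -m crank '[[[1,0,0,0,0,0.97,87],[1,0,0,0,0,0.97,87],[1,0,0,0,0,0,87],[1,0,0,0,0,0,87],[1,0,0,0,0,0,87],[1,0,0,0,0,0,87],[1,0,0,0,0,0,87],[1,0,0,0,0,0,87],[1,0,0,0,0,0,87],[1,0,0,0,0,0,87],[1,0,0,0,0,0,87]]]' | grep -E "ee_pos|^force"
python3 - <<'E'
from h import *
go([.437,.374,.2],0)
p,d=snap("top","top1"); C=cloud("top",d); z=C[:,:,2]
c,u=gauge(); print(c,u)
q=C[win(100,180,200,290)&(z>.095)&(z<.12)]; print(len(q), cv2.minAreaRect((q[:,:2]*1000).astype(np.float32)))
E
```

```text
ee_pos: [0.432, -0.1332, 0.2341]
force: [-0.5, -0.1, 0.7]
ee_pos: [0.4251, 0.0863, 0.2342]
force: [-1.5, -1.3, 0.6]
t 17.8 pos [0.4251 0.0863 0.2342] yaw_y 0.005 z [ 0.001 -0.    -1.   ] q [ 0.02 -0.27  1.98 -0.    1.42  0.01] F [-1.5 -1.3  0.6] op 0.0869 gf 0.0
units [14.38  0.66  1.71] rz 0.05
units after turn [14.39  0.59  1.71]
n 463 323 yaw -0.20208174 handle t [-0.05309182  0.05239226] s [-0.01286115  0.01239251] all t -0.05405793387900059 0.1329713977873792
shoulder t [0.0563986  0.05974695 0.06354455] blade s -0.0015469678670850682
[ 0.40295753 -0.28984508] [ 0.97965086 -0.20070912]
284 ((436.941650390625, 374.1939697265625), (142.1674346923828, 16.1549129486084), 89.74161529541016)
```

View pics/top1.png

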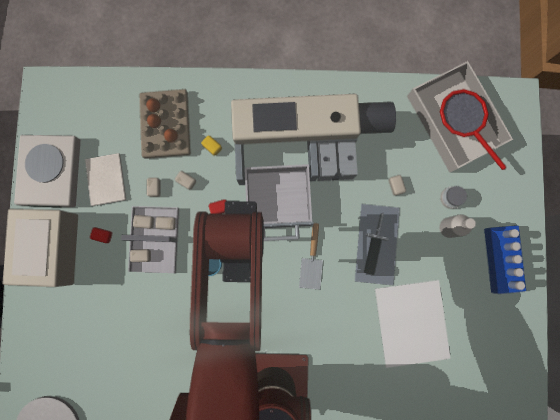

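```bash

python3 -m crank '[[[1,0.05,0.1,0,0,0,87],[1,0.05,0.1,0,0,0,87],[1,0.05,0.1,0,0,0,87],[1,0.05,0.1,0,0,0,87],[1,0.05,0.1,0,0,0,87],[1,0.05,0.1,0,0,0,87],[1,0.05,0.1,0,0,0,87],[1,0.05,0.1,0,0,0,87],[1,0.05,0.1,0,0,0,87],[1,0.05,0.1,0,0,0,87],[1,0.05,0.1,0,0,0,87],[1,0.05,0.1,0,0,0,87]]]' | grep -E "ee_pos|^force"
python3 - <<'E'
from h import *
z=np.load("/tmp/top.npz"); C=cloud("top",z["d"]); q=C[win(120,195,185,285)]; t=q-[.437,.3742,0]
for x0 in (-.1,-.096,.094,.098):
    for n,y0,y1 in (("ymid",-.05,.05),):
        m=(t[:,0]>x0-.003)&(t[:,0]<x0+.003)&(t[:,1]>y0)&(t[:,1]<y1); print(x0,m.sum(),np.percentile(t[m,2],[10,50,90]).round(3))
a=cv2.resize(z["p"][195:285,110:200],(600,600),interpolation=cv2.INTER_CUBIC); cv2.imwrite("pics/tray.png",a[:,:,::-1])
go([.437,.374,.085],0)
E
```

```text
ee_pos: [0.4365, 0.3255, 0.2099]
force: [0.5, -0.3, 0.2]
-0.1 61 [-0.002  0.002  0.007]
-0.096 64 [-0.001  0.003  0.009]
0.094 61 [-0.001  0.003  0.009]
0.098 84 [0.002 0.017 0.03 ]
t 19.1 pos [0.4365 0.3255 0.2099] yaw_y 0.005 z [ 0. -0. -1.] q [ 0.5   0.04  1.75 -0.    1.35  0.49] F [ 0.5 -0.3  0.2] op 0.0868 gf 0.0
units [2.43 0.03 6.24] rz 0.05
units after turn [2.43 0.02 6.25]
```

View pics/tray.png

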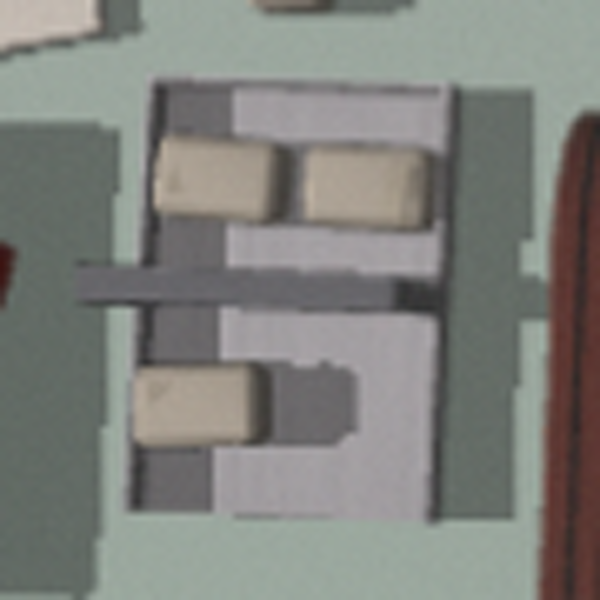

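```bash

python3 -m crank '[[[0,0,0,0,0,-0.98,87],[0,0,0,0,0,-0.98,87],[0,0,0,0,0,-0.98,87],[0,0,0,0,0,-0.98,87],[0,0,0,0,0,-0.98,87],[0,0,0,0,0,-0.98,87],[0,0,0,0,0,-0.98,87],[0,0,0,0,0,-0.98,87],[0,0,0,0,0,-0.98,87],[0,0,0,0,0,-0.98,87],[0,0,0,0,0,-0.98,87],[0,0,0,0,0,-0.98,87]]]' | grep -E "ee_pos|^force"
python3 -m crank '[[[0,0,0,0,0,-0.98,87],[0,0,0,0,0,-0.98,87],[0,0,0,0,0,-0.98,87],[0,0,0,0,0,-0.98,87],[0,0,0,0,0,-0.98,87],[0,0,0,0,0,-0.98,87],[0,0,0,0,0,-0.98,87],[0,0,0,0,0,-0.98,87],[0,0,0,0,0,-0.98,87],[0,0,0,0,0,-0.98,87],[0,0,0,0,0,-0.98,87],[0,0,0,0,0,-0.98,87]]]' | grep -E "ee_pos|^force"
python3 -m crank '[[[0,0,0.5,0,0,-0.98,87],[0,0,0.5,0,0,-0.98,87],[0,0,0.5,0,0,-0.98,87],[0,0,0.5,0,0,-0.98,87],[0,0,0,0,0,-0.98,87],[0,0,0,0,0,-0.98,87],[0,0,0,0,0,-0.98,87],[0,0,0,0,0,-0.9,87],[0,0,0,0,0,0,87]]]' | grep -E "ee_pos|^force"
python3 - <<'E'
from h import *
go([.437,.374,.085],3.137)
E
```

```text
ee_pos: [0.4365, 0.3246, 0.21]
force: [0.1, -0.6, -0.6]
ee_pos: [0.4365, 0.3246, 0.21]
force: [0.1, 1.2, 0.1]
ee_pos: [0.4366, 0.3247, 0.17]
force: [1.0, 1.1, -0.1]
t 22.4 pos [0.4366 0.3247 0.17  ] yaw_y 3.133 z [ 0. -0. -1.] q [ 0.49  0.07  1.79 -0.    1.28 -2.64] F [ 1.   1.1 -0.1] op 0.0872 gf 0.0
units [-2.46 -0.    4.25] rz -0.04
units after turn [-2.46 -0.01  4.25]
```

```bash

python3 -m crank '[[[-0.8,0,0.4,0,0,0,87],[-0.8,0,0.4,0,0,0,87],[-0.8,0,0.4,0,0,0,87],[0,0,0,0,0,0,87]]]' | grep -E "ee_pos|^force"
python3 - <<'E'
from h import *
go([.437,.374,.085],3.137)
p,d=snap("side"); C=cloud("side",d); q=C.reshape(-1,3); m=(q[:,2]>.1)&(q[:,2]<.117)&(abs(q[:,0]-.437)<.05)&(q[:,1]>.28)&(q[:,1]<.46); q=q[m]
print(len(q),np.percentile(q,[5,50,95],0).round(4))
E
```

```text
ee_pos: [0.436, 0.3739, 0.1447]
force: [-0.2, -1.1, 0.6]
t 22.8 pos [0.436  0.3739 0.1447] yaw_y 3.132 z [-0.002 -0.001 -1.   ] q [ 0.57  0.17  1.74  0.    1.24 -2.56] F [-0.2 -1.1  0.6] op 0.0869 gf 0.0
units [-0.01 -0.05  2.98] rz -0.05
units after turn [-0.01 -0.05  2.98]
180 [[0.4258 0.3065 0.1024]
 [0.4319 0.3663 0.1112]
 [0.442  0.4341 0.1154]]
```

```bash

python3 -m crank '[[[0,0,0.8,0,0,0,87],[0,0,0.8,0,0,0,87],[0,0,0.8,0,0,0,87],[0,0,0.58,0,0,0,60],[0,0,0,0,0,0,0],[0,0,0,0,0,0,0],[0,0,0,0,0,0,0],[0,0,0,0,0,0,0],[0,0,0,0,0,0,0],[0,0,0,0,0,0,0],[0,0,0,0,0,0,0],[0,0,0,0,0,0,0]]]' 60 | grep -E "ee_pos|^force|gra|open"
python3 -m crank '[[[0,0,0,0,0,0,0],[0,0,0,0,0,0,0],[0,0,-0.2,0,0,0,0],[0,0,-0.4,0,0,0,0],[0,0,-0.6,0,0,0,0],[0,0,-0.8,0,0,0,0],[0,0,-0.8,0,0,0,0],[0,0,-0.8,0,0,0,0],[0,0,-0.8,0,0,0,0],[0,0,-0.8,0,0,0,0],[0,0,-0.8,0,0,0,0],[0,0,-0.8,0,0,0,0]]]' | grep -E "ee_pos|^force|gra|open"
python3 - <<'E'
from h import *
snap("side","lift")
go([.44,0,.24],0.077)
E
```

```text
ee_pos: [0.4365, 0.3736, 0.0862]
force: [0.5, 1.1, 0.2]
opening: 0.023
grasp_force: 0.0
ee_pos: [0.4365, 0.3735, 0.2236]
force: [1.0, -0.5, -5.3]
opening: 0.0154
grasp_force: 60.0
t 25.3 pos [0.4378 0.3743 0.2269] yaw_y 3.133 z [ 0.004  0.003 -1.   ] q [ 0.57  0.1   1.66 -0.    1.38 -2.56] F [ 1.7  0.6 -0.8] op 0.0153 gf 60.0
units [18.71 -0.27 -0.7 ] rz 30.56
units after turn [-18.67  -1.33  -0.66]
```

View pics/lift.png

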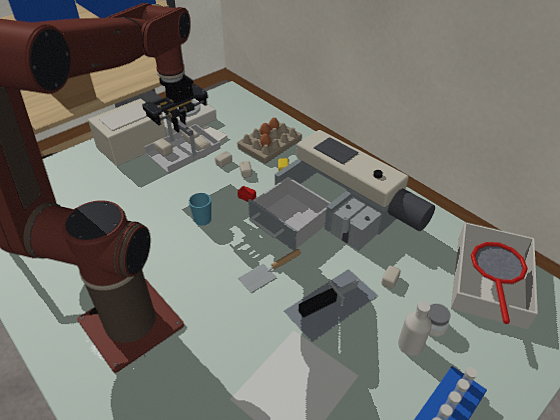

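```bash

python3 -m crank '[[[0,0,-0.3,0,0,0.4,0],[0,0,-0.3,0,0,0.8,0],[0,0,0,0,0,0.9,0],[0,0,0,0,0,0.9,0],[0,0,0,0,0,0.9,0],[0,0,0,0,0,0.9,0],[0,0,0,0,0,0.9,0],[0,0,0,0,0,0.9,0],[0,0,0,0,0,0.9,0],[0,0,0,0,0,0.9,0],[0,0,0,0,0,0.9,0],[0,0,0,0,0,0.9,0]]]' | grep -E "ee_pos|^force"
python3 -m crank '[[[0,0,0,0,0,0.9,0],[0,0,0,0,0,0.9,0],[0,0,0,0,0,0.9,0],[0,0,0,0,0,0.9,0],[0,0,0,0,0,0.9,0],[0,0,0,0,0,0.9,0],[0,0,0,0,0,0.9,0],[0,0,0,0,0,0.9,0],[0,0,0,0,0,0.9,0],[0,0,0,0,0,0.9,0],[0,0,0,0,0,0.9,0],[0,0,0,0,0,0.9,0]]]' | grep -E "ee_pos|^force"
python3 -m crank '[[[0,0,0,0,0,0.9,0],[0,0,0,0,0,0.9,0],[0,0,0,0,0,0.9,0],[0,0,0,0,0,0.9,0],[0,0,0,0,0,0.9,0],[0,0,0,0,0,0.9,0],[0,0,0,0,0,0.9,0],[0,0,0,0,0,0.9,0],[0,0,0,0,0,0.9,0],[0,0,0,0,0,0.8,0],[0,0,0,0,0,0.4,0],[0,0,0,0,0,0,0]]]' | grep -E "ee_pos|^force"
python3 - <<'E'
from h import *
go([.48,-.008,.24],0.077)
E
```

```text
ee_pos: [0.4364, 0.3735, 0.234]
force: [-0.2, 0.4, -5.2]
ee_pos: [0.4365, 0.3735, 0.2341]
force: [-0.4, -1.0, -5.9]
ee_pos: [0.4365, 0.3735, 0.2341]
force: [0.1, 1.2, -4.7]
t 28.9 pos [0.4365 0.3735 0.2341] yaw_y 0.103 z [-0. -0. -1.] q [ 0.57  0.09  1.65 -0.    1.4   0.47] F [ 0.1  1.2 -4.7] op 0.0151 gf 60.0
units [-19.2    0.21  -0.29] rz 0.26
units after turn [-19.19   0.7   -0.29]
```

```bash

python3 -m crank '[[[-0.2,0,-0.3,0,0,0.26,0],[-0.4,0,0,0,0,0,0],[-0.6,0.05,0,0,0,0,0],[-0.8,0.05,0,0,0,0,0],[-0.9,0.05,0,0,0,0,0],[-0.9,0.05,0,0,0,0,0],[-0.9,0.05,0,0,0,0,0],[-0.9,0.05,0,0,0,0,0],[-0.9,0.05,0,0,0,0,0],[-0.9,0.05,0,0,0,0,0],[-0.9,0.05,0,0,0,0,0],[-0.9,0.05,0,0,0,0,0]]]' | grep -E "ee_pos|^force"
python3 -m crank '[[[-0.9,0.05,0,0,0,0,0],[-0.9,0.05,0,0,0,0,0],[-0.9,0.05,0,0,0,0,0],[-0.9,0.05,0,0,0,0,0],[-0.9,0.05,0,0,0,0,0],[-0.9,0.05,0,0,0,0,0],[-0.9,0,0,0,0,0,0],[-0.9,0,0,0,0,0,0],[-0.9,0,0,0,0,0,0],[-0.6,0,0,0,0,0,0],[-0.3,0,0,0,0,0,0],[-0.1,0,0,0,0,0,0]]]' | grep -E "ee_pos|^force"
python3 - <<'E'
from h import *
go([.485,-.008,.242],0.077); snap("top","carry")
E
```

```text
ee_pos: [0.4606, 0.1888, 0.2401]
force: [0.5, 0.2, -4.8]
ee_pos: [0.4806, 0.0091, 0.2401]
force: [-0.5, 0.6, -5.0]
t 31.3 pos [0.4806 0.0091 0.2401] yaw_y 0.076 z [ 0.  0. -1.] q [-0.15 -0.14  1.87  0.    1.42 -0.22] F [-0.5  0.6 -5. ] op 0.0154 gf 60.0
units [-0.87  0.16 -0.09] rz -0.01
units after turn [-0.87  0.16 -0.09]
```

View pics/carry.png

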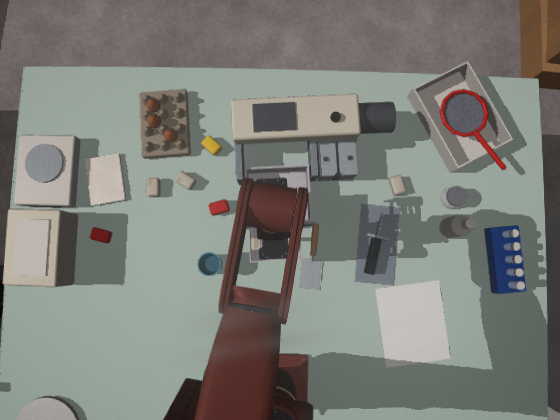

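```bash

python3 -m crank '[[[-0.4,0,-0.1,0,0,0,0],[-0.47,0.16,0,0,0,0,0],[0,0,0,0.4,0,0,0],[0,0,0,0.8,0,0,0],[0,0,0,0.8,0,0,0],[0,0,0,0.8,0,0,0],[0,0,0,0.8,0,0,0],[0,0,0,0.8,0,0,0],[0,0,0,0.8,0,0,0],[0,0,0,0,0,0,0],[0,0,0,0,0,0,0]]]' | grep -E "ee_pos|^force|tcp"
python3 -m crank '[[[0,0.4,-0.3,0.6,0,0,0],[0,0.4,-0.3,0.6,0,0,0],[0,0.4,-0.3,0.6,0,0,0],[0,0.4,-0.35,0.6,0,0,0],[0,0.4,-0.4,0.6,0,0,0],[0,0,0,0,0,0,0],[0,0,0,0,0,0,0],[0,0,0,0,0,0,0],[0,0,0,0,0,0,0]]]' | grep -E "ee_pos|^force|tcp"
python3 - <<'E'
from h import *
go([.525,-.008,.242],0.077); snap("side","pour")
E
```

```text
ee_pos: [0.486, -0.0074, 0.2413]
tcp_rot: [[-0.077, 0.866, -0.494], [0.997, 0.067, -0.038], [0.0, -0.495, -0.869]]
force: [-0.5, 0.2, -4.3]
ee_pos: [0.5369, -0.0034, 0.2464]
tcp_rot: [[-0.077, 0.683, -0.726], [0.997, 0.052, -0.056], [-0.0, -0.729, -0.685]]
force: [-0.6, 0.9, -3.5]
t 33.4 pos [ 0.5369 -0.0034  0.2464] yaw_y 0.076 z [-0.726 -0.056 -0.685] q [-0.08  0.66  1.09 -0.14  2.19 -0.19] F [-0.6  0.9 -3.5] op 0.0157 gf 60.0
units [-0.18 -0.26  0.6 ] rz -0.01
units after turn [-0.19 -0.61  0.22]
```

View pics/pour.png

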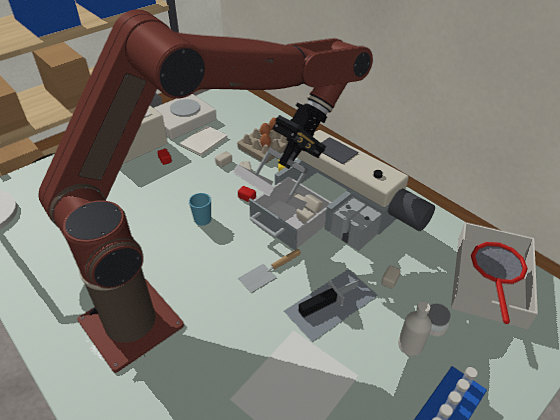

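```bash

python3 -m crank '[[[0,0.2,-0.2,0.5,0,0,0],[0,0.2,-0.2,0.5,0,0,0],[0,0.2,-0.2,0.5,0,0,0],[0,0,0,0,0,0,0],[0,0,0,0,0,0,0],[0,0,0,0,0,0,0],[0,0,0,0,0,0,0],[0,0,0,0,0,0,0]]]' | grep -E "ee_pos|^force|tcp"
python3 - <<'E'
from h import *
go([.525,-.008,.242],0.077); p,d=snap("side"); q=cv2.resize(p[110:260,200:350],(600,600),interpolation=cv2.INTER_CUBIC); cv2.imwrite("pics/pour2.png",q[:,:,::-1])
E
```

```text
ee_pos: [0.5538, -0.002, 0.244]
tcp_rot: [[-0.077, 0.565, -0.821], [0.997, 0.043, -0.063], [-0.0, -0.824, -0.567]]
force: [-0.6, -0.2, -2.2]
t 34.2 pos [ 0.5538 -0.002   0.244 ] yaw_y 0.077 z [-0.821 -0.063 -0.567] q [-0.07  0.83  0.93 -0.17  2.34 -0.2 ] F [-0.6 -0.2 -2.2] op 0.0154 gf 60.0
units [-0.19 -0.74  1.26] rz -0.0
units after turn [-0.19 -1.46  0.1 ]
```

View pics/pour2.png

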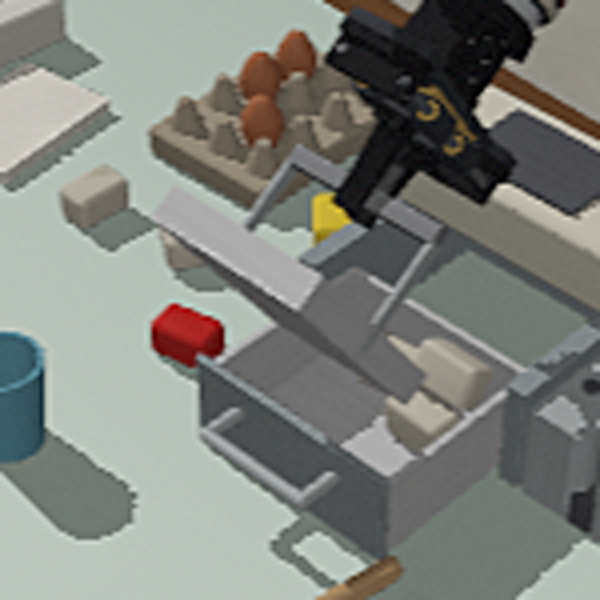

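```bash

python3 -m crank '[[[0,-0.7,-0.4,0,0,0,0],[0,-0.3,0,-0.6,0,0,0],[0,-0.3,0,-0.85,0,0,0],[0,-0.3,0,-0.85,0,0,0],[0,-0.3,0,-0.85,0,0,0],[0,-0.3,0,-0.85,0,0,0],[0,-0.3,0,-0.85,0,0,0],[0,-0.3,0,-0.85,0,0,0],[0,-0.3,0,-0.85,0,0,0],[0,-0.3,0,-0.85,0,0,0],[0,-0.3,0,-0.85,0,0,0],[0,0,0,-0.85,0,0,0]]]' | grep -E "ee_pos|^force|tcp"
python3 - <<'E'
from h import *
s=readout.sense(); R=np.array(s["tcp_rot"]); print("residual tilt",np.arctan2(-R[2,1],-R[2,2]),"tilt about y",R[2,0]); go([.43,.37,.25],0.077)
E
```

```text
ee_pos: [0.5038, -0.0058, 0.2946]
tcp_rot: [[-0.077, 0.995, -0.056], [0.997, 0.077, -0.005], [-0.001, -0.056, -0.998]]
force: [0.4, -0.3, -2.7]
residual tilt 0.056001070705998426 tilt about y -0.000772536238364292
t 35.5 pos [ 0.5038 -0.0058  0.2946] yaw_y 0.077 z [-0.056 -0.005 -0.998] q [-0.16 -0.06  1.7  -0.01  1.57 -0.24] F [ 0.4 -0.3 -2.7] op 0.015 gf 60.0
units [19.02 -2.1   2.34] rz 0.0
units after turn [19.02 -2.24  2.23]
```

```bash

python3 -m crank '[[[0.6,-0.1,0,-0.56,0,0,0],[1,-0.11,0,0,0,0,0],[1,-0.11,0,0,0,0,0],[1,-0.11,0,0,0,0,0],[1,-0.11,0,0,0,0,0],[1,-0.11,0,0,0,0,0],[1,-0.11,0,0,0,0,0],[1,-0.11,0,0,0,0,0],[1,-0.11,0,0,0,0,0],[1,-0.11,0.1,0,0,0,0],[1,-0.11,0.2,0,0,0,0],[1,-0.11,0.2,0,0,0,0]]]' | grep -E "ee_pos|^force"
python3 -m crank '[[[1,-0.11,0.2,0,0,0,0],[1,-0.11,0.4,0,0,0,0],[1,-0.11,0.6,0,0,0,0],[1,-0.11,0.8,0,0,0,0],[1,-0.11,1,0,0,0,0],[1,-0.11,1,0,0,0,0],[1,-0.11,1,0,0,0,0],[0.5,-0.11,1,0,0,0,0],[0,0,1,0,0,0,0],[0,0,1,0,0,0,0],[0,0,0,0,0,0,0]]]' | grep -E "ee_pos|^force"
python3 - <<'E'
from h import *
s=readout.sense(); R=np.array(s["tcp_rot"]); print("residual tilt",np.arctan2(-R[2,1],-R[2,2])); go([.43,.37,.086],0.077)
E
```

```text
ee_pos: [0.4599, 0.2239, 0.284]
force: [0.2, 0.3, -2.0]
ee_pos: [0.4286, 0.3701, 0.1206]
force: [-0.9, 0.6, -2.5]
residual tilt 0.009885504410085712
t 37.8 pos [0.4286 0.3701 0.1206] yaw_y 0.078 z [-0.01  -0.004 -1.   ] q [0.57 0.18 1.77 0.   1.2  0.49] F [-0.9  0.6 -2.5] op 0.0156 gf 60.0
units [-0.    0.09  1.73] rz 0.01
units after turn [-0.01  0.07  1.73]
```

```bash

python3 -m crank '[[[0,0,0.6,-0.1,0,0,0],[0,0,0.6,0,0,0,0],[0,0,0.3,0,0,0,0],[0,0,0.1,0,0,0,0],[0,0,0.1,0,0,0,0],[0,0,0,0,0,0,0]]]' | grep -E "ee_pos|^force"

```

```text
ee_pos: [0.4314, 0.3717, 0.0891]
force: [-0.4, -1.2, -2.0]
```

```bash

python3 -m crank '[[[0,0,0.1,0,0,0,0],[0,0,0.05,0,0,0,0],[0,0,0,0,0,0,0],[0,0,0,0,0,0,25],[0,0,0,0,0,0,50],[0,0,0,0,0,0,50],[0,0,0,0,0,0,50],[0,0,0,0,0,0,50],[0,0,-0.6,0,0,0,60],[0,0,-1,0,0,0,60],[0,0,-1,0,0,0,60],[0,0,-1,0,0,0,60]]]' | grep -E "ee_pos|^force"
python3 -m crank '[[[0,0.2,-1,0,0,0,70],[0.2,0.2,-1,0,0,0,87],[-1,0,0,0,0,0,87],[-1,0,0,0,0,0,87],[-1,0,0,0,0,0,87],[-1,0,0,0,0,0,87],[-1,0,0,0,0,0,87],[-1,0,0,0,0,0,87],[-1,0,0,0,0,0,87],[-1,0,0,0,0,0,87]]]' | grep -E "ee_pos|^force"
cat >> h.py <<'E'
def scan():
    p,d=snap("top"); C=cloud("top",d); hsv=cv2.cvtColor(p,cv2.COLOR_RGB2HSV); z=C[:,:,2]
    m=((hsv[:,:,1]>28)&(hsv[:,:,1]<110)&(hsv[:,:,0]>5)&(hsv[:,:,0]<28)&(hsv[:,:,2]>70)&(z>.012)&(z<.1)).astype(np.uint8)
    n,l,st,ce=cv2.connectedComponentsWithStats(cv2.morphologyEx(m,cv2.MORPH_OPEN,np.ones((3,3))))
    for i in range(1,n):
        if 60<st[i,4]<900:
            q=C[l==i]; r=cv2.minAreaRect((q[:,:2]*1000).astype(np.float32)); print("px",ce[i].round(0),st[i,4],"xy",np.round(r[0],1),"size",np.round(r[1],1),"ang",round(r[2],1),"z",np.percentile(q[:,2],90).round(3))
    return p,C
E
python3 - <<'E'
from h import *
p,C=scan(); go([.597,.382,.15])
z=C[:,:,2]; q=C[win(100,180,200,290)&(z>.095)&(z<.12)]; print(len(q), cv2.minAreaRect((q[:,:2]*1000).astype(np.float32)))
a=cv2.resize(p[130:290,120:330],None,fx=3.7,fy=3.7,interpolation=cv2.INTER_CUBIC); cv2.imwrite("pics/after.png",a[:,:,::-1])
E
```

```text
ee_pos: [0.4309, 0.3718, 0.1596]
force: [-0.0, -0.2, -0.0]
ee_pos: [0.4507, 0.216, 0.199]
force: [-0.4, 0.9, -0.4]
px [289. 180.] 451 xy [622.8 -33.1] size [67.  54.2] ang 1.7 z 0.083
px [269. 177.] 186 xy [633.3  29.6] size [31.9 54.8] ang 11.8 z 0.051
px [185. 180.] 193 xy [620.1 284.9] size [53.3 34.5] ang 58.0 z 0.038
px [397. 185.] 214 xy [ 620.3 -364.9] size [54.  37.9] ang 12.2 z 0.037
px [152. 187.] 204 xy [596.7 383. ] size [53.4 35.8] ang 1.4 z 0.038
px [314. 239.] 184 xy [ 449.7 -113.9] size [18.3 98. ] ang 86.0 z 0.023
t 40.6 pos [0.451  0.2137 0.1989] yaw_y 0.076 z [ 0.007 -0.001 -1.   ] q [ 0.29 -0.07  1.88 -0.    1.33  0.21] F [ 1.5 -1.5 -0.3] op 0.0872 gf 0.0
units [7.84 7.9  2.49] rz None
50 ((427.3585510253906, 430.0583801269531), (14.611583709716797, 24.00484848022461), 3.0127627849578857)
```

View pics/after.png

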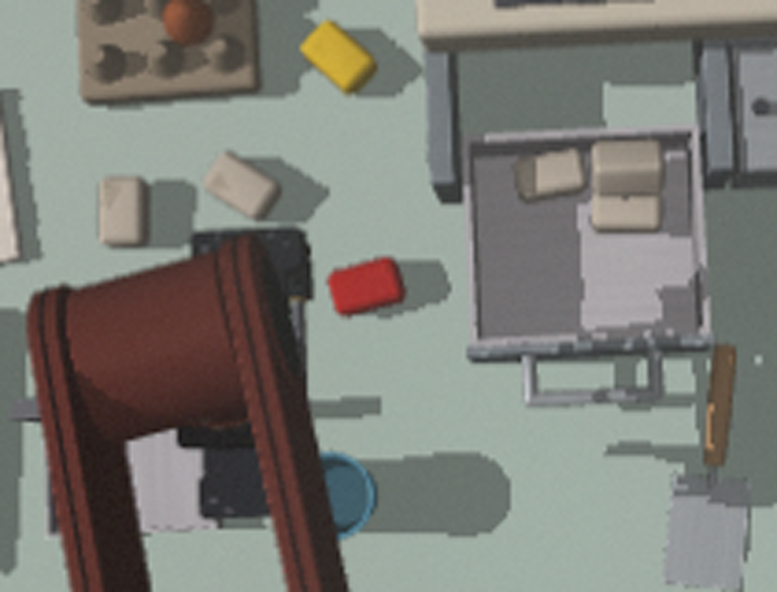

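```bash

python3 -m crank '[[[0,0,0,0,0,0.9,80],[0,0,0,0,0,0.9,75],[0,0,0,0,0,0.9,70],[0,0,0,0,0,0.9,70],[0,0,0,0,0,0.9,70],[0,0,0,0,0,0.9,70],[0,0,0,0,0,0.82,70],[0,0,0,0,0,0,70]]]' | grep -E "ee_pos|^force"
python3 -c "
from h import *
go([.621,.2855,.006],-.546)"
```

```text
ee_pos: [0.4507, 0.2171, 0.1987]
force: [0.4, 0.8, 0.8]
t 41.4 pos [0.4507 0.2171 0.1987] yaw_y -0.546 z [ 0.007  0.001 -1.   ] q [ 0.29 -0.07  1.88 -0.    1.33  0.84] F [0.4 0.8 0.8] op 0.07 gf 0.0
units [7.3  5.45 9.7 ] rz 0.0
units after turn [7.35 5.5  9.64]
```

```bash

python3 -m crank '[[[0.91,0.68,0.2,0,0,0,70],[0.91,0.68,0.4,0,0,0,70],[0.91,0.68,0.5,0,0,0,70],[0.91,0.68,0.6,0,0,0,70],[0.91,0.68,0.7,0,0,0,70],[0.91,0.68,0.7,0,0,0,70],[0.91,0.68,0.7,0,0,0,70],[0.91,0.68,0.7,0,0,0,70],[0,0,1,0,0,0,70],[0,0,1,0,0,0,70],[0,0,0,0,0,0,70],[0,0,0,0,0,0,70]]]' | grep -E "ee_pos|^force"
python3 -c "
from h import *
go([.621,.2855,.006],-.546)
p,C=scan()"
```

```text
ee_pos: [0.6196, 0.285, 0.069]
force: [0.9, 0.0, 1.0]
t 42.6 pos [0.6196 0.285  0.069 ] yaw_y -0.544 z [ 0.005  0.    -1.   ] q [ 0.32  0.49  1.49 -0.    1.16  0.86] F [0.9 0.  1. ] op 0.0697 gf 0.0
units [0.05 0.04 3.15] rz 0.02
units after turn [0.06 0.05 3.15]
px [290. 180.] 376 xy [622.4 -33.2] size [65.6 53.8] ang 4.1 z 0.084
px [268. 177.] 163 xy [633.4  29.2] size [30.8 51.3] ang 15.5 z 0.052
px [397. 185.] 209 xy [ 621.  -364.8] size [54.4 37. ] ang 20.6 z 0.037
px [314. 238.] 174 xy [ 450.  -113.2] size [18.5 98.5] ang 84.4 z 0.023
```

Lump B was last seen here; descend, close and lift.

```bash

python3 -m crank '[[[0.05,0.05,0.8,0,0,0,70],[0,0,0.8,0,0,0,70],[0,0,0.8,0,0,0,70],[0,0,0.75,0,0,0,70],[0,0,0,0,0,0,60],[0,0,0,0,0,0,25],[0,0,0,0,0,0,25],[0,0,0,0,0,0,25],[0,0,0,0,0,0,25],[0,0,0,0,0,0,25],[0,0,0,0,0,0,25],[0,0,0,0,0,0,25]]]' 30 | grep -E "ee_pos|^force|open|gra"
python3 -m crank '[[[0,0,-0.4,0,0,0,25],[0,0,-0.8,0,0,0,25],[0,0,-1,0,0,0,25],[0,0,-1,0,0,0,25],[0,0,-1,0,0,0,25],[0,0,-1,0,0,0,25],[0,0,-1,0,0,0,25],[0,0,-1,0,0,0,25]]]' | grep -E "ee_pos|^force|open|gra"
python3 -c "
from h import *
go([.545,.045,.15],.077)"
```

```text
ee_pos: [0.6222, 0.2855, 0.0069]
force: [-1.9, 1.5, 5.5]
opening: 0.0378
grasp_force: 30.0
ee_pos: [0.6206, 0.2851, 0.1518]
force: [-0.1, -0.2, -0.8]
opening: 0.0377
grasp_force: 30.0
t 44.6 pos [0.6206 0.2851 0.1518] yaw_y -0.545 z [ 0.006  0.001 -1.   ] q [ 0.32  0.4   1.43 -0.    1.3   0.86] F [-0.1 -0.2 -0.8] op 0.0377 gf 30.0
units [-12.23   2.99   0.06] rz -6.22
units after turn [-11.68  -4.69   0.09]
```

```bash

python3 -m crank '[[[0,-0.3,0,0,0,-0.89,25],[0,-0.3,0,0,0,-0.89,25],[0,-0.3,0,0,0,-0.89,25],[0,-0.3,0,0,0,-0.89,25],[0,-0.3,0,0,0,-0.89,25],[0,-0.3,0,0,0,-0.89,25],[0,-0.3,0,0,0,-0.89,25]]]' | grep -E "ee_pos|^force"
python3 -c "
from h import *
go([.545,.045,.06],.077)"
```

```text
ee_pos: [0.5807, 0.2966, 0.1507]
force: [0.4, -0.0, -0.6]
t 45.4 pos [0.5807 0.2966 0.1507] yaw_y 0.082 z [ 0.006  0.001 -1.   ] q [ 0.35  0.33  1.53 -0.    1.28  0.27] F [ 0.4 -0.  -0.6] op 0.0378 gf 30.0
units [-12.39  -2.83   4.52] rz 0.05
units after turn [-12.4   -2.75   4.54]
```

```bash

python3 -m crank '[[[-0.6,-0.2,0,0,0,0,25],[-1,-0.22,0,0,0,0,25],[-1,-0.22,0,0,0,0,25],[-1,-0.22,0,0,0,0,25],[-1,-0.22,0,0,0,0,25],[-1,-0.22,0,0,0,0,25],[-1,-0.22,0,0,0,0,25],[-1,-0.22,0,0,0,0,25],[-1,-0.22,0,0,0,0,25],[-1,-0.22,0,0,0,0,25],[-1,-0.22,0,0,0,0,25],[-1,-0.22,0,0,0,0,25]]]' | grep -E "ee_pos|^force"
python3 -m crank '[[[-0.75,-0.1,0,0,0,0,25],[0,0,0.8,0,0,0,25],[0,0,1,0,0,0,25],[0,0,1,0,0,0,25],[0,0,0.8,0,0,0,25],[0,0,0.7,0,0,0,25],[0,0,0,0,0,0,25],[0,0,0,0,0,0,50],[0,0,0,0,0,0,50],[0,0,0,0,0,0,50]]]' | grep -E "ee_pos|^force"
python3 -m crank '[[[0,0,-0.6,0,0,0,50],[0,0,-1,0,0,0,50],[0,0,-1,0,0,0,50],[0,0,-1,0,0,0,50],[0,0,-1,0,0,0,60]]]' | grep -E "ee_pos|^force|open"
python3 -c "
from h import *
go([.597,.3825,.15],-1.54)"
```

```text
ee_pos: [0.5465, 0.0594, 0.15]
force: [-1.0, 0.1, -1.8]
ee_pos: [0.5475, 0.046, 0.0647]
force: [0.2, -0.1, -0.2]
ee_pos: [0.5463, 0.0461, 0.1577]
force: [0.1, 0.3, 0.3]
opening: 0.0532
t 48.0 pos [0.5463 0.0461 0.1577] yaw_y 0.078 z [ 0.008  0.    -1.   ] q [-0.06  0.09  1.8   0.    1.25 -0.14] F [0.1 0.3 0.3] op 0.0532 gf 0.0
units [16.57  3.83  0.41] rz 16.18
units after turn [  3.05 -16.74   0.39]
```

```bash

python3 -m crank '[[[0.6,0.1,0,0,0,0,60],[1,0.23,0,0,0,0,65],[1,0.23,0,0,0,0,65],[1,0.23,0,0,0,0,65],[1,0.23,0,0,0,0,65],[1,0.23,0,0,0,0,65],[1,0.23,0,0,0,0,65],[1,0.23,0,0,0,0,65],[1,0.23,0,0,0,0,65],[1,0.23,0,0,0,0,65],[1,0.23,0,0,0,0,65],[1,0.23,0,0,0,0,65]]]' | grep -E "ee_pos|^force"
python3 -c "
from h import *
p,C=scan()"
python3 -m crank '[[[1,0.23,0,0,0,0.98,65],[0,0,0,0,0,0.98,65],[0,0,0,0,0,0.98,65],[0,0,0,0,0,0.98,65],[0,0,0,0,0,0.98,65],[0,0,0,0,0,0.98,65],[0,0,0,0,0,0.98,65],[0,0,0,0,0,0.98,65],[0,0,0,0,0,0.98,65],[0,0,0,0,0,0.98,65],[0,0,0,0,0,0.98,65],[0,0,0,0,0,0.98,65]]]' | grep -E "ee_pos|^force"
python3 -m crank '[[[0,-0.6,0,0,0,0.98,65],[0,-0.6,0,0,0,0.98,65],[0,-0.6,0,0,0,0.98,65],[0,-0.6,0,0,0,0.98,65],[0,0,0,0,0,0.5,65],[0,0,0,0,0,0,65]]]' | grep -E "ee_pos|^force"
python3 -c "
from h import *
go([.597,.3825,.006],-1.54)"
```

```text
ee_pos: [0.5796, 0.2831, 0.155]
force: [-0.1, -0.1, -1.1]
px [289. 179.] 410 xy [623.  -33.2] size [66.6 54.5] ang 1.8 z 0.083
px [269. 177.] 177 xy [632.5  28.4] size [29.7 51.3] ang 12.8 z 0.052
px [398. 185.] 164 xy [ 619.9 -365. ] size [51.9 34.4] ang 18.3 z 0.039
px [263. 204.] 163 xy [549.2  44.7] size [30.2 51.2] ang 1.6 z 0.048
px [314. 239.] 182 xy [ 449.9 -113.6] size [18.6 98.3] ang 84.8 z 0.024
ee_pos: [0.5826, 0.3023, 0.155]
force: [-0.6, -0.4, 0.3]
ee_pos: [0.5672, 0.3477, 0.155]
force: [0.1, 0.2, -0.8]
t 51.1 pos [0.5672 0.3477 0.155 ] yaw_y -1.539 z [ 0.005  0.    -1.   ] q [ 0.43  0.36  1.48 -0.    1.29  1.97] F [ 0.1  0.2 -0.8] op 0.065 gf 0.0
units [ 1.51 -1.69  7.46] rz 0.01
units after turn [ 1.54 -1.69  7.45]
```

```bash
python3 - <<'E'
from h import *
for n in("side","top"):
    p,d=snap(n); C=cloud(n,d); m=(C[:,:,2]>.025)&(C[:,:,2]<.045)&(abs(C[:,:,0]-.6)<.1)&(abs(C[:,:,1]-.38)<.1)
    q=C[m]; print(n,len(q)); 
    if len(q)>20: print(cv2.minAreaRect((q[:,:2]*1000).astype(np.float32)),p[m].mean(0))
E
```

```text
side 205
((602.0028686523438, 366.6592712402344), (142.59002685546875, 212.54441833496094), 82.96927642822266) [132.44390244 126.62439024 115.11707317]
top 185
((601.2528076171875, 377.2567138671875), (197.76173400878906, 139.6791229248047), 0.4432457983493805) [137.12432432 128.14054054 117.4972973 ]
```

```bash
python3 - <<'E'
from h import *
for n in("side","top"):
    z=np.load(f"/tmp/{n}.npz"); C=cloud(n,z["d"]); m=((C[:,:,2]>.025)&(C[:,:,2]<.045)&(abs(C[:,:,0]-.6)<.1)&(abs(C[:,:,1]-.38)<.1)).astype(np.uint8)
    k,l,st,ce=cv2.connectedComponentsWithStats(m)
    for i in range(1,k):
        if st[i,4]>25: q=C[l==i]; print(n,st[i],np.median(q,0).round(3),q.min(0).round(3),q.max(0).round(3),z["p"][l==i].mean(0).round())
E
```

```text
side [237 141  23  15  58] [0.694 0.376 0.03 ] [0.684 0.303 0.025] [0.7   0.423 0.036] [116. 106.  92.]
side [214 151  18  12 124] [0.591 0.38  0.033] [0.56  0.363 0.025] [0.623 0.404 0.041] [143. 138. 126.]
top [142 153  37   5  85] [0.697 0.38  0.029] [0.689 0.308 0.025] [0.7   0.423 0.037] [115. 104.  91.]
top [152 179   7  12  72] [0.604 0.375 0.034] [0.585 0.367 0.027] [0.621 0.385 0.04 ] [159. 150. 137.]
```

```bash

python3 -m crank '[[[0.7,-0.8,0.3,0,0,0,65],[0.75,-0.89,0.5,0,0,0,65],[0,0,1,0,0,0,65],[0,0,1,0,0,0,65],[0,0,1,0,0,0,65],[0,0,1,0,0,0,65],[0,0,1,0,0,0,65],[0,0,0.8,0,0,0,65],[0,0,0.5,0,0,0,65],[0,0,0.3,0,0,0,65],[0,0,0,0,0,0,65]]]' | grep -E "ee_pos|^force"
python3 -c "
from h import *
go([.597,.3825,.006],-1.54)"
```

```text
ee_pos: [0.5966, 0.3814, 0.0071]
force: [-0.5, 0.6, -0.4]
t 52.3 pos [0.5966 0.3814 0.0071] yaw_y -1.54 z [ 0.005 -0.    -1.   ] q [ 0.46  0.62  1.43 -0.    1.09  2.  ] F [-0.5  0.6 -0.4] op 0.0652 gf 0.0
units [ 0.02 -0.05  0.06] rz 0.0
units after turn [ 0.02 -0.05  0.06]
```

```bash

python3 -m crank '[[[0,0,0,0,0,0,30],[0,0,0,0,0,0,25],[0,0,0,0,0,0,25],[0,0,0,0,0,0,25],[0,0,0,0,0,0,25],[0,0,0,0,0,0,25],[0,0,0,0,0,0,25],[0,0,-0.3,0,0,0,25],[0,0,-0.8,0,0,0,25],[0,0,-1,0,0,0,25],[0,0,-1,0,0,0,25],[0,0,-1,0,0,0,25]]]' 30 | grep -E "ee_pos|^force|open|gra"
python3 -m crank '[[[0,0,-1,0,0,0,25],[0,0.6,-1,0,0,0,25],[-0.1,1,-1,0,0,0,25],[-0.1,1,0,0,0,0,25],[-0.1,1,0,0,0,0,25],[-0.1,1,0,0,0,0,25],[-0.1,1,0,0,0,0,25],[-0.1,1,0,0,0,0,25],[-0.1,1,0,0,0,0,25],[-0.1,1,0,0,0,0,25],[-0.1,1,0,0,0,0,25],[-0.1,1,0,0,0,0,25]]]' | grep -E "ee_pos|^force|open|gra"
python3 -c "
from h import *
go([.54,-.037,.065],-1.494)"
```

```text
ee_pos: [0.5965, 0.3815, 0.0916]
force: [1.5, 0.5, -1.0]
opening: 0.0377
grasp_force: 30.0
ee_pos: [0.5824, 0.1676, 0.15]
force: [-0.5, -0.8, -0.2]
opening: 0.0378
grasp_force: 30.0
t 54.7 pos [0.5824 0.1676 0.15  ] yaw_y -1.54 z [ 0.006  0.    -1.   ] q [ 0.15  0.23  1.65 -0.    1.25  1.69] F [-0.5 -0.8 -0.2] op 0.0378 gf 30.0
units [-2.46 10.16  4.23] rz -0.46
units after turn [-2.9  10.04  4.25]
```

```bash

python3 -m crank '[[[-0.25,1,0,0,0,-0.4,25],[-0.29,1,0,0,0,0,25],[-0.29,1,0,0,0,0,25],[-0.29,1,0,0,0,0,25],[-0.29,1,0,0,0,0,25],[-0.29,1,0,0,0,0,25],[-0.29,1,0,0,0,0,25],[-0.29,1,0,0,0,0,25],[-0.29,1,0,0,0,0,25],[-0.29,1,0,0,0,0,25],[0,0,0,0,0,0,25]]]' | grep -E "ee_pos|^force"
python3 -m crank '[[[0,0,0.8,0,0,0,25],[0,0,1,0,0,0,25],[0,0,1,0,0,0,25],[0,0,0.8,0,0,0,25],[0,0,0.6,0,0,0,25],[0,0,0,0,0,0,25],[0,0,0,0,0,0,50],[0,0,0,0,0,0,50],[0,0,0,0,0,0,50],[0,0,-0.6,0,0,0,50],[0,0,-1,0,0,0,50],[0,0,-1,0,0,0,50]]]' | grep -E "ee_pos|^force"
python3 -c "
from h import *
go([.62,-.365,.15],1.835)
go([.62,-.365,.15],1.835-3.1416)"
```

```text
ee_pos: [0.5383, -0.0369, 0.1497]
force: [-0.4, -0.2, -0.8]
ee_pos: [0.5392, -0.0343, 0.1189]
force: [0.8, 0.2, 0.2]
t 57.0 pos [ 0.5392 -0.0343  0.1189] yaw_y -1.5 z [ 0.006  0.    -1.   ] q [-0.21  0.11  1.85  0.    1.17  1.29] F [0.8 0.2 0.2] op 0.0496 gf 0.0
units [ 2.87 16.78 -1.53] rz -33.35
units after turn [  0.42 -17.02  -1.55]
t 57.0 pos [ 0.5392 -0.0343  0.1189] yaw_y -1.5 z [ 0.006  0.    -1.   ] q [-0.21  0.11  1.85  0.    1.17  1.29] F [0.8 0.2 0.2] op 0.0496 gf 0.0
units [ 2.87 16.78 -1.53] rz -1.93
units after turn [-0.42 17.02 -1.55]
```

```bash

python3 -m crank '[[[0,0,-0.8,0,0,-0.9,55],[0,0.3,-0.7,0,0,-0.9,60],[0,0.7,0,0,0,-0.13,65],[-0.03,1,0,0,0,0,65],[-0.03,1,0,0,0,0,65],[-0.03,1,0,0,0,0,65],[-0.03,1,0,0,0,0,65],[-0.03,1,0,0,0,0,65],[-0.03,1,0,0,0,0,65],[-0.03,1,0,0,0,0,65],[-0.03,1,0,0,0,0,65],[-0.03,1,0,0,0,0,65]]]' | grep -E "ee_pos|^force"
python3 -c "
from h import *
scan()
go([.62,-.365,.006],1.835-3.1416)"
```

```text
ee_pos: [0.5853, -0.2306, 0.1473]
force: [-0.1, 0.2, 0.3]
px [289. 180.] 451 xy [623.3 -33.2] size [67.  54.4] ang 1.7 z 0.083
px [269. 177.] 166 xy [633.5  28.8] size [31.3 53.8] ang 9.9 z 0.051
px [263. 205.] 184 xy [548.5  44.7] size [34.6 51.3] ang 1.8 z 0.048
px [289. 208.] 217 xy [539.8 -33.8] size [54.7 33.3] ang 1.2 z 0.048
px [315. 231.] 101 xy [ 473.8 -116.5] size [49.1 18.7] ang 0.1 z 0.023
t 58.2 pos [ 0.5857 -0.2337  0.1475] yaw_y -1.309 z [ 0.007 -0.002 -1.   ] q [-0.51  0.29  1.59  0.    1.26  0.8 ] F [-1.  -2.8 -0.6] op 0.0649 gf 0.0
units [-0.09  6.76  7.1 ] rz -0.02
units after turn [-0.06  6.78  7.08]
```

```bash
python3 - <<'E'
from h import *
for n in("side","top"):
    p,d=snap(n); C=cloud(n,d); m=((C[:,:,2]>.022)&(C[:,:,2]<.045)&(abs(C[:,:,0]-.62)<.1)&(abs(C[:,:,1]+.365)<.1)).astype(np.uint8)
    k,l,st,ce=cv2.connectedComponentsWithStats(m)
    for i in range(1,k):
        if st[i,4]>25: q=C[l==i]; print(n,st[i],np.median(q,0).round(3),cv2.minAreaRect((q[:,:2]*1000).astype(np.float32)),p[l==i].mean(0).round())
E
```

```text
side [382 266  18  19 229] [ 0.614 -0.368  0.032] ((618.32470703125, -365.8857116699219), (61.79140090942383, 38.59211349487305), 17.306554794311523) [163. 157. 145.]
```

```bash

python3 -m crank '[[[0,0.9,0,0,0,-0.2,65],[0,0.9,0,0,0,0,65],[0,0.9,0,0,0,0,65],[0,0.9,0.2,0,0,0,65],[0,0.9,0.5,0,0,0,65],[0,0.9,0.6,0,0,0,65],[0,0.9,0.7,0,0,0,65],[0,0.4,1,0,0,0,65],[0,0,1,0,0,0,65],[0,0,1,0,0,0,65],[0,0,0,0,0,0,65]]]' | grep -E "ee_pos|^force"
python3 -c "
from h import *
go([.619,-.3655,.006],-1.285)"
```

```text
ee_pos: [0.6204, -0.3552, 0.0433]
force: [-0.1, 0.6, -0.9]
t 59.5 pos [ 0.6204 -0.3552  0.0433] yaw_y -1.286 z [ 0.     0.005 -1.   ] q [-0.63  0.59  1.39  0.    1.16  0.65] F [-0.1  0.6 -0.9] op 0.0649 gf 0.0
units [-0.22  0.48  1.86] rz -0.01
units after turn [-0.21  0.47  1.87]
```

```bash

python3 -m crank '[[[-0.2,0.48,0.9,0,0,0,65],[0,0,0.9,0,0,0,65],[0,0,0.07,0,0,0,65],[0,0,0,0,0,0,30],[0,0,0,0,0,0,25],[0,0,0,0,0,0,25],[0,0,0,0,0,0,25],[0,0,0,0,0,0,25],[0,0,0,0,0,0,25],[0,0,0,0,0,0,25],[0,0,0,0,0,0,25]]]' 30 | grep -E "ee_pos|^force|open|gra"
python3 -m crank '[[[0,0,-0.4,0,0,0,25],[0,0,-0.8,0,0,0,25],[0,0,-1,0,0,0,25],[0,0,-1,0,0,0,25],[0,0,-1,0,0,0,25],[0,0,-1,0,0,0,25],[0,0,-1,0,0,0,25],[0,0,-1,0,0,0,25],[0,-0.4,0,0,0,0.9,25],[0,-0.8,0,0,0,0.9,25],[0,-1,0,0,0,0.2,25],[0,-1,0,0,0,0,25]]]' | grep -E "ee_pos|^force|open|gra"
python3 -c "
from h import *
go([.56,.003,.15],-1.494)"
```

```text
ee_pos: [0.6224, -0.3682, 0.0112]
force: [-0.5, 1.3, 4.5]
opening: 0.0378
grasp_force: 30.0
ee_pos: [0.6117, -0.3046, 0.1553]
force: [-0.1, 0.7, -0.7]
opening: 0.0376
grasp_force: 30.0
t 61.8 pos [ 0.6117 -0.3046  0.1553] yaw_y -1.488 z [ 0.007 -0.    -1.   ] q [-0.58  0.4   1.43  0.    1.3   0.91] F [-0.1  0.7 -0.7] op 0.0376 gf 30.0
units [ -1.31 -15.54   0.25] rz 0.06
units after turn [ -1.4  -15.53   0.26]
```

```bash

python3 -m crank '[[[-0.09,-1,0,0,0,0,25],[-0.09,-1,0,0,0,0,25],[-0.09,-1,0,0,0,0,25],[-0.09,-1,0,0,0,0,25],[-0.09,-1,0,0,0,0,25],[-0.09,-1,0,0,0,0,25],[-0.09,-1,0,0,0,0,25],[-0.09,-1,0,0,0,0,25],[-0.09,-1,0,0,0,0,25],[-0.09,-1,0,0,0,0,25],[-0.09,-1,0,0,0,0,25],[-0.09,-1,0,0,0,0,25]]]' | grep -E "ee_pos|^force"
python3 -m crank '[[[-0.09,-1,0,0,0,0,25],[-0.09,-1,0,0,0,0,25],[-0.09,-1,0,0,0,0,25],[-0.09,-0.5,0,0,0,0,25],[0,0,0.8,0,0,0,25],[0,0,1,0,0,0,25],[0,0,1,0,0,0,25],[0,0,0.8,0,0,0,25],[0,0,0.6,0,0,0,25],[0,0,0.4,0,0,0,25],[0,0,0.2,0,0,0,25],[0,0,0,0,0,0,25]]]' | grep -E "ee_pos|^force"
python3 -m crank '[[[0,0,0,0,0,0,50],[0,0,0,0,0,0,50],[0,0,0,0,0,0,50],[0,0,-0.4,0,0,0,50],[0,0,-1,0,0,0,40],[0,0,-1,0,0,0,20],[0,0,-1,0,0,0,0],[-1,0,-1,0,0,0,0],[-1,0,0,0,0,0,0],[-1,0,0,0,0,0,0],[-1,0,0,0,0,0,0]]]' | grep -E "ee_pos|^force"
python3 -c "
from h import *
p,C=scan()
go([.40,-.012,.15],-1.494)
p,d=snap('side'); cv2.imwrite('pics/drw.png',cv2.resize(p[160:260,220:370],(750,500),interpolation=cv2.INTER_CUBIC)[:,:,::-1])"
```

```text
ee_pos: [0.5699, -0.0658, 0.1541]
force: [-0.5, -0.9, -0.4]
ee_pos: [0.5578, 0.0017, 0.0579]
force: [0.3, 0.3, -0.7]
ee_pos: [0.4773, -0.0051, 0.1466]
force: [0.5, 0.2, 0.4]
px [289. 180.] 471 xy [617.9 -31.9] size [76.8 57.6] ang 1.3 z 0.083
px [268. 177.] 201 xy [633.1  30. ] size [31.8 54.5] ang 11.7 z 0.052
px [315. 242.] 63 xy [ 437.5 -115.5] size [42.6 15.7] ang 1.4 z 0.023
t 65.3 pos [ 0.4745 -0.005   0.1458] yaw_y -1.487 z [ 0.004  0.    -1.   ] q [-0.18 -0.08  1.99  0.    1.23  1.31] F [ 0.4  1.1 -1. ] op 0.0027 gf 0.0
units [-3.74  0.04 -0.22] rz 0.07
units after turn [-3.74  0.06 -0.21]
```

View pics/drw.png

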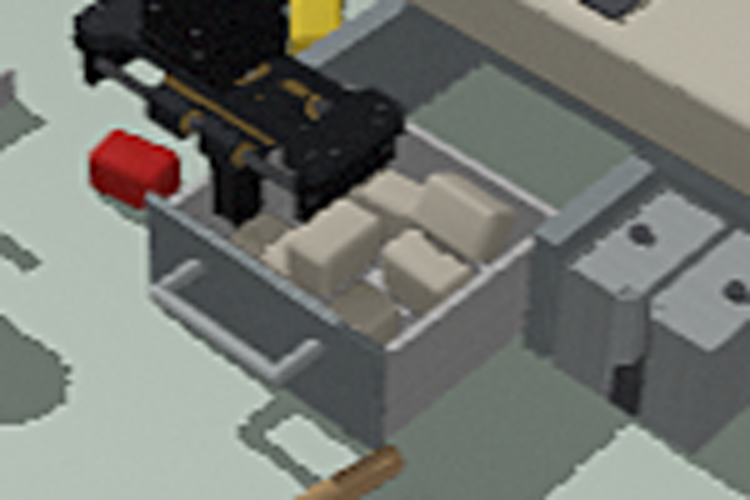

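```bash

python3 -m crank '[[[-1,0,0,0,0,0,0],[-1,0,0,0,0,0,0],[-1,0,0,0,0,0,0],[-1,0,0,0,0,0,0],[0,0,1,0,0,0,0],[0,0,1,0,0,0,0],[0,0,1,0,0,0,0],[0,0,1,0,0,0,0],[0,0,0.8,0,0,0,0],[0,0,0,0,0,0,0]]]' | grep -E "ee_pos|^force|gra|open"
python3 -m crank '[[[0.5,0,0,0,0,0,0],[0.5,0,0,0,0,0,0],[0.5,0,0,0,0,0,0],[0.3,0,0,0,0,0,0],[0.3,0,0,0,0,0,0],[0.3,0,0,0,0,0,0]]]' | grep -E "ee_pos|^force|gra|open"
python3 -c "
from h import *
go([.57,-.002,.05],-1.494)"
```

```text
ee_pos: [0.3976, -0.0114, 0.0477]
force: [-0.1, 0.3, -0.3]
opening: 0.0004
grasp_force: 0.0
ee_pos: [0.4466, -0.0076, 0.0494]
force: [-1.6, -1.5, -0.1]
opening: 0.0003
grasp_force: 0.9
t 67.0 pos [ 0.4466 -0.0076  0.0494] yaw_y -1.487 z [ 0.005  0.    -1.   ] q [-0.2  -0.    2.12  0.    1.02  1.29] F [-1.6 -1.5 -0.1] op 0.0003 gf 0.9
units [6.17 0.24 0.  ] rz 0.07
units after turn [ 6.17  0.19 -0.03]
```

```bash

python3 -m crank '[[[0.4,0,0,0,0,0,0],[0.5,0,0,0,0,0,0],[0.5,0,0,0,0,0,0],[0.5,0,0,0,0,0,0],[0.5,0,0,0,0,0,0],[0.5,0,0,0,0,0,0],[0.5,0,0,0,0,0,0],[0.5,0,0,0,0,0,0],[0.5,0,0,0,0,0,0],[0.4,0,0,0,0,0,0],[0.3,0,0,0,0,0,0],[0.2,0,0,0,0,0,0]]]' | grep -E "ee_pos|^force"
python3 -m crank '[[[0.2,0,0,0,0,0,0],[0.2,0,0,0,0,0,0],[0.2,0,0,0,0,0,0]]]' | grep -E "ee_pos|^force"
python3 -m crank '[[[0.2,0,0,0,0,0,0],[0.2,0,0,0,0,0,0]]]' | grep -E "ee_pos|^force"
```

```text
ee_pos: [0.5526, 0.0013, 0.0501]
force: [-1.9, -0.7, -0.9]
ee_pos: [0.564, 0.0023, 0.0501]
force: [-1.8, -0.2, -0.6]
ee_pos: [0.5721, 0.0029, 0.0501]
force: [-1.6, -0.9, -1.6]
```

```bash

for i in 1 2 3 4; do python3 -m crank '[[[0.15,0,0,0,0,0,0],[0.15,0,0,0,0,0,0]]]' | grep -E "ee_pos|^force"; done
```

```text
ee_pos: [0.5738, 0.0031, 0.0497]
force: [-25.7, -3.6, 19.1]
ee_pos: [0.5741, 0.0031, 0.0495]
force: [-47.1, -6.8, 38.3]
ee_pos: [0.5743, 0.0031, 0.0494]
force: [-70.7, -10.0, 55.9]
ee_pos: [0.5744, 0.0032, 0.0493]
force: [-91.2, -12.3, 74.8]
```

```bash

python3 -m crank '[[[-0.6,0,0,0,0,0,0],[-0.8,0,0,0,0,0,0],[-1,0,0,0,0,0,0],[-1,0,0,0,0,0,0],[-1,0,0,0,0,0,0],[-1,0,-1,0,0,0,0],[-1,0,-1,0,0,0,0],[-1,0,-1,0,0,0,0],[-1,0,-1,0,0,0,0],[0,0,-1,0,0,0,0],[0,0,-1,0,0,0,0],[0,0,-1,0,0,0,0]]]' | grep -E "ee_pos|^force"
python3 -m crank '[[[0,-1,-1,0,0,0,0],[0,-1,-1,0,0,0,0],[0,-1,0,0,0,0,0],[0,-1,0,0,0,0,0],[0,-1,0,0,0,0,0],[0,-1,0,0,0,0,0],[0,-1,0,0,0,0,0],[0,-1,0,0,0,0,0],[0,-1,0,0,0,0,0],[0,-1,0,0,0,0,0],[0,-1,0,0,0,0,0],[0,-1,0,0,0,0,0]]]' | grep -E "ee_pos|^force"
python3 - <<'E'
from h import *
p,C=scan(); z=C[:,:,2]
def comp(w,z0,z1,name):
    q=C[win(*w)&(z>z0)&(z<z1)]; r=cv2.minAreaRect((q[:,:2]*1000).astype(np.float32)); print(name,len(q),np.round(r[0],1),np.round(r[1],1),round(r[2],1),q.min(0).round(3),q.max(0).round(3))
comp((255,180,308,205),.055,.078,"handle"); comp((240,130,325,200),.075,.096,"rim")
gauge()
b=cv2.resize(p[85:285,120:400],(800,571),interpolation=cv2.INTER_CUBIC); cv2.imwrite("pics/fin.png",b[:,:,::-1])
E
```

```text
ee_pos: [0.4282, -0.0092, 0.1909]
force: [1.1, 0.0, -0.6]
ee_pos: [0.4077, 0.2313, 0.2299]
force: [0.6, -1.0, -0.5]
px [276. 157.] 674 xy [701.9  16.3] size [125.   94.1] ang 84.2 z 0.079
px [314. 239.] 184 xy [ 450. -114.] size [19.  98.2] ang 86.9 z 0.022
handle 216 [601.8   0.8] [ 37.1 110.1] 1.5 [ 0.582 -0.054  0.06 ] [0.622 0.056 0.076]
rim 901 [661.4 -12. ] [141.7 254.1] 4.8 [ 0.587 -0.136  0.075] [0.738 0.113 0.096]
n 468 326 yaw -0.20405905 handle t [-0.0524714   0.05254278] s [-0.0133769   0.01233207] all t -0.05403001631844245 0.13305018064866214
shoulder t [0.05664602 0.05991378 0.06402591] blade s -0.0014596918660597549
```

View pics/fin.png

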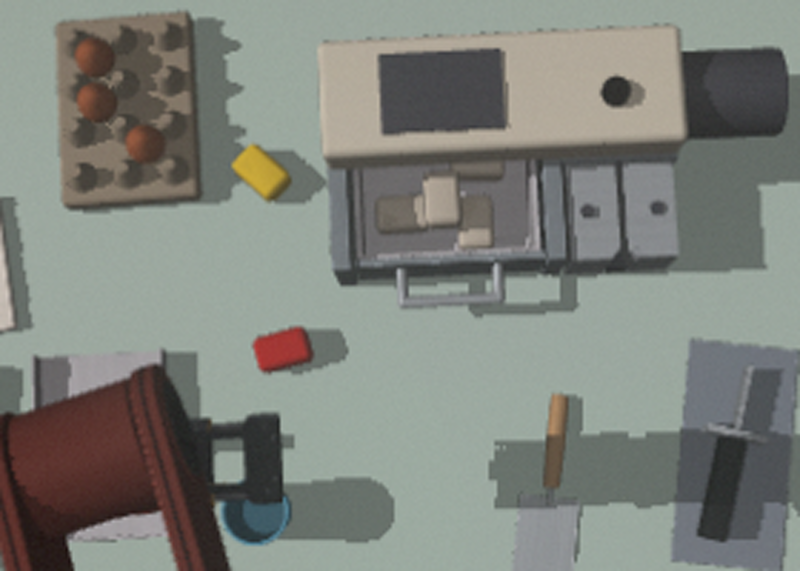

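```bash

python3 -m crank '[[[0,1,0,0,0,0,0],[0,1,0,0,0,0,0],[0,1,0,0,0,0,0],[0,1,0,0,0,0,0],[0,1,0,0,0,0,0],[0,1,0,0,0,0,0],[0,1,0,0,0,0,0],[0,1,0,0,0,0,0],[0,1,0,0,0,0,0],[0,1,0,0,0,0,0],[0,0,0,0,0,0,0],[0,0,0,0,0,0,0]]]' | grep -E "ee_pos|^force"
python3 - <<'E'
from h import *
p,d=snap("top"); C=cloud("top",d); z=C[:,:,2]
q=C[win(95,190,200,290)&(z>.095)&(z<.12)]; print("bar",len(q),cv2.minAreaRect((q[:,:2]*1000).astype(np.float32)),np.percentile(q[:,2],[5,50,95]))
P=C.reshape(-1,3); m=(abs(P[:,0]-.432)<.085)&(abs(P[:,1]-.372)<.05)&(P[:,2]<.02)&(P[:,2]>-.02); A=P[m]; k=np.linalg.lstsq(np.c_[A[:,:2],np.ones(len(A))],A[:,2],rcond=None)[0]; print("floor",len(A),k[:2],np.median(A[:,2]))
for w,n in(((195,248,226,280),"beaker"),((435,212,478,240),"bottle"),((438,182,470,212),"jar")):
    q=C[win(*w)&(z>.015)]; print(n,len(q),np.round(cv2.minAreaRect((q[:,:2]*1000).astype(np.float32))[0],1))
E
```

```text
ee_pos: [0.4241, 0.0302, 0.2295]
force: [-0.7, 0.5, 0.9]
bar 292 ((432.6666564941406, 372.03912353515625), (16.494403839111328, 141.6234588623047), 4.629195690155029) [0.10634367 0.11232797 0.1163958 ]
floor 1581 [-9.91860382e-04 -3.42257582e-05] 0.003439648526194272
beaker 419 [369.4 157.7]
bottle 627 [ 495.1 -526.1]
jar 444 [ 587.1 -535.6]
```

```bash
python3 -c "
from bench import workorder
print(workorder.finish_job())"
```

```text
the job is handed in; nothing more can be done
None
```

The job is handed in at about 70 s of robot time; no verdict was returned, so I can't confirm a pass. The gauge went into the jaw gap until its shoulder met the jaws, was held for a second and is back flat on its mat; all six lumps are in the drawer (five are visible, the sixth is hidden under the crusher head); the tray stands level on the bench; and the drawer is pushed to its stop. The one rough spot was that last push, where the wrist force reached about 118 N, just under the 120 N limit.

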